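# Put the gel pots away in the desk cabinet and scan it in

### The arm

A 7-joint arm with a two-finger parallel gripper is mounted at the origin on the work surface. World frame = base frame: x ahead of the robot, y to its left, z up, the work surface at z = 0. Lengths are in mm, angles in degrees, forces in N, time in s.
With the tool pointing down it reaches from about 425 to 875 mm from the base axis. Payload 4.7 kg.
Tool frame: the origin (TCP) lies at the very end of the fingers, on their centre line; the grasp point (between the pads) lies bot.grasp_offset behind it (bot.grasp_offset is the distance from the TCP to the grasp point, in mm); z points along the fingers, y is the line along which they close (so a half turn about z gives the same grasp; the last joint's range is limited). The gripper opens to 87 mm and grips with 3 to 60 N. Pads are 19 mm wide; open, the fingers measure 117 mm over their backs; the gripper's body (75 mm by 190 mm) begins 51 mm behind the grasp point.
Start: joints at [77.985, 18.392, -4.016, 83.108, 1.295, 78.541, -3.26], TCP at [144.236, -633.815, 222.587] pointing down, gripper open.
Joint ranges: [-163.93, 163.93], [-17.29, 119.83], [-79.2, 71.16], [3.27, 140.29], [-89.18, 269.18], [5.43, 117.66], [-154.24, 154.24]. Speed limits (degrees/s): [147.25, 147.25, 180, 180, 180, 180, 180].

### API

Orientations are given as [roll, pitch, yaw] about the fixed x, y, z axes, in that order (R = Rz(yaw) Ry(pitch) Rx(roll)).
In Python, from rig import telemetry, imaging, ticket, bot gives the robot as it stands.
- The arm moves only by the tool drive_tool, never from a script. Its argument "rows" is text: rows parted by semicolons, each of 4 numbers parted by spaces: the shift along the tool's x, y, z in mm, then the turn about the tool's z in degrees. A call has 1 to 5 rows; each row is the pose to reach, as a shift and turn from the pose commanded when the call began, along the tool's axes at that moment; what a row does not reach only later rows make up. A row lasts 1/12 s, in which the tool goes at most 41.7 mm and 7.16 degrees, less where a joint would pass 70% of its speed; a pose out of reach is approached as far as the arm can. A call with a gripper value outside its range is refused whole. "claw" is the finger opening in mm, from 0 to 87, set as the call begins (left out, the last holds). The fingers move at their own pace and stop on an object; "grip_force" is the grip in N (left out, the last holds). Time passes only in rows, so rows that repeat a pose let the fingers close. It gives the time, the measured TCP pose, the force, the opening and the grip force at its end, in the units of the state.
- telemetry.get_obs(): the state, without advancing time (a new reading comes with each control period).
- imaging.get_image(name): name is "scene" or "top" or "wrist"; returns the picture (384x512x3 uint8, red, green, blue); there is no depth.
- imaging.get_calibration(name): a dict with "intrinsics" (3x3 intrinsics, pixels), "world_from_camera" (4x4, takes a point from camera to world coordinates). Camera axes: x right, y down, z forward; pixel columns grow to the right and rows downward; lengths in mm; the calibration is good to about 2 mm. A picture is of the moment at which its call begins: read the wrist's pose just before it. get_calibration takes no time and is no camera call; for the wrist camera it gives the pose at the moment of the call.
- ticket.close_job(): hands the job in; it is judged then, once.
The state is a dict: "time": time; "q": joint angles; "joint_vel": joint speeds; "tau": joint torques, N m; "ee_pos": TCP position; "ee_rot": TCP orientation; "contact_force": force on the tool from outside, world axes, zero at the start; "torque": the same for the moment, N m; "finger_gap": opening from 0.0 (shut) to 1.0 (fully open); "gripper_force": force on a finger pad.
Only numpy, scipy, OpenCV 4.12 (cv2) and the standard library are available. Lean on these libraries where they do the work, as an engineer would, in place of code of your own. Each camera call takes 0.05 s, during which the arm holds its last target. There are 200 camera calls.

### The job

Pull the desk cabinet's door open through its sprung roller catch and stand every gel pot that is out on the table upright in the rack on the inside of the door. Then push the door shut until it snaps home past the catch, take the stick scanner from its dock, aim its red window at the barcode label on the cabinet's roof from about 5 to 13 cm and hold it steady there for a good second. Finally lay the scanner back in its dock and let go; leave the other things on the table alone.

Things in the scene. Friction and masses are not known exactly. Their poses are not given: they have to be found in the camera images.
- door (a joint): cabinet door, rad: 0 shut home, grows as it opens towards the robot, at most 1.9. Seen from above it opens clockwise (-z). Friction holds it where it is left. A sprung roller on the outside of the cabinet's side wall (away from the hinge, near the top) catches a steel pin on the door's inner face: closing, it resists from about 0.06 to 0.03 rad (up to 10 N at the handle) and below that snaps the door to 0; opening takes about 10 N.
- hinge (a point): point on the door's vertical hinge line, 100 mm above the table; turns with the door. The cabinet is 170 mm deep, 260 mm wide, its roof at z = 184 mm (grey, fixed, directly on the table). In this frame, when shut or open, the oak door spans x 0 (outer face) to 16 mm (inner face), y 0 to -285 mm, up to 172 mm above the table.
- handle (a point): grip point on the dark vertical bar handle of the door, 165 mm above the table; the round bar is 12 mm thick, runs from about 100 to 183 mm above the table, its axis 40 mm off the door's outer face (34 mm free behind it), 255 mm from the hinge line along the door and 30 mm from the door's free edge. x axis: into the door, square to its face; y axis: along the door towards the hinge. Turns with the door.
- rack (a point): centre of the floor of the aluminium rack on the door's inner face, 120 mm above the table; a trough 204 mm long (y, towards the hinge) by 50 mm (x, away from the door) inside, with a rail 18 mm high along its open side, 8 mm lips at its two ends and the door behind it (door top 52 mm above the rack floor). Turns with the door; can be reached from above only while the door stands well open (about 1.3 rad or more).
- pot_red_mid (a point): centre (half-way up) of a gel pot: upright round jar 36 mm in diameter, 42 mm tall, 60 g, white with a red lid of the same diameter. Its z axis points up when it stands. May be absent.
- pot_blue_mid (a point): centre (half-way up) of a gel pot: upright round jar 36 mm in diameter, 42 mm tall, 60 g, white with a blue lid of the same diameter. Its z axis points up when it stands. May be absent.
- pot_green_mid (a point): centre (half-way up) of a gel pot: upright round jar 36 mm in diameter, 42 mm tall, 60 g, white with a green lid of the same diameter. Its z axis points up when it stands. May be absent.
- pot_yellow_mid (a point): centre (half-way up) of a gel pot: upright round jar 36 mm in diameter, 42 mm tall, 60 g, white with a yellow lid of the same diameter. Its z axis points up when it stands. May be absent.
- scanner_mid (a point): centre of the white stick scanner's body, a bar 130 mm long (x, towards the window end), 30 mm wide (y), 28 mm tall (z), 140 g. It lies level in its dock; pinch it across its width at the middle from above.
- lens (a point): middle of the scanner's red window, 75 mm ahead of and 7 mm below the body's centre (in the scanner's own x and z). This point's x axis is the scanning beam: forward and 45 degrees down; its y axis is the scanner's y.
- label (a point): centre of the barcode label, 40 x 56 mm, white with black bars, flat on the cabinet's roof, facing up, 184 mm above the table. Its x axis points from the door to the back of the cabinet.
- dock_seat (a point): where the centre of the scanner's body lies when docked, 44 mm above the table; x and y as the scanner's. The black dock has a base 150 x 70 mm, 10 mm high, and two saddles 18 mm long at x = -50 and +45 mm, 30 mm high, with cheeks up to z = 42 mm, 38 mm apart; its middle is open for the fingers.
- scanner: the scanner: its origin is the centre of its underside, axes as scanner_mid.
- pot_red: the same pot: origin at the centre of its underside.
- pot_blue: the same pot: origin at the centre of its underside.
- pot_green: the same pot: origin at the centre of its underside.
- pot_yellow: the same pot: origin at the centre of its underside.
- polish_a: amber polish bottle 30 mm thick, 76 mm tall, a bystander to be left alone; origin at the centre of its underside.
- polish_b: red polish bottle 30 mm thick, 76 mm tall, a bystander to be left alone; origin at the centre of its underside.
- polish_c: black polish bottle 30 mm thick, 76 mm tall, a bystander to be left alone; origin at the centre of its underside.
- cap: black bottle cap 18 mm thick, 22 mm tall, standing among the pots, a bystander to be left alone; origin at the centre of its underside.
- buffer: orange nail buffer block 95 x 26 x 26 mm, a bystander to be left alone; origin at the centre of its underside.
- brush_cup: white cup 72 mm wide, 90 mm tall, a bystander to be left alone; origin at the centre of its underside.
- dish: small glass dish 70 mm wide, 22 mm tall, a bystander to be left alone; origin at the centre of its underside.
Not all that is in view belongs to the job. Leave any grey, orange or purple look-alike of the pot_red alone.

How it is judged (in metres and radians):
On the way, in this order (a step that is already met when the one before it is completed fails the run):
1. the door is pulled well open through its catch (value of joint door above 1.1 rad), for 0.2 s.
2. with the door open, every pot stands upright in the rack, released (value of joint door above 0.5 rad and x of pot_red_mid in the frame of rack between -0.027 and 0.027 m and y of pot_red_mid in the frame of rack between -0.105 and 0.105 m and z of pot_red_mid in the frame of rack between 0.012 and 0.03 m and angle between each of pot_red_mid, pot_blue_mid, pot_green_mid, pot_yellow_mid's own z axis and vertical below 0.2 rad and x of pot_blue_mid in the frame of rack between -0.027 and 0.027 m and y of pot_blue_mid in the frame of rack between -0.105 and 0.105 m and z of pot_blue_mid in the frame of rack between 0.012 and 0.03 m and x of pot_green_mid in the frame of rack between -0.027 and 0.027 m and y of pot_green_mid in the frame of rack between -0.105 and 0.105 m and z of pot_green_mid in the frame of rack between 0.012 and 0.03 m and x of pot_yellow_mid in the frame of rack between -0.027 and 0.027 m and y of pot_yellow_mid in the frame of rack between -0.105 and 0.105 m and z of pot_yellow_mid in the frame of rack between 0.012 and 0.03 m and contact force between the fingers and pot_red below 0.1 N and contact force between the fingers and pot_blue below 0.1 N and contact force between the fingers and pot_green below 0.1 N and contact force between the fingers and pot_yellow below 0.1 N), for 0.3 s.
3. the door is snapped shut with the pots in its rack (value of joint door below 0.02 rad and x of pot_red_mid in the frame of rack between -0.027 and 0.027 m and y of pot_red_mid in the frame of rack between -0.105 and 0.105 m and z of pot_red_mid in the frame of rack between 0.012 and 0.03 m and angle between each of pot_red_mid, pot_blue_mid, pot_green_mid, pot_yellow_mid's own z axis and vertical below 0.2 rad and x of pot_blue_mid in the frame of rack between -0.027 and 0.027 m and y of pot_blue_mid in the frame of rack between -0.105 and 0.105 m and z of pot_blue_mid in the frame of rack between 0.012 and 0.03 m and x of pot_green_mid in the frame of rack between -0.027 and 0.027 m and y of pot_green_mid in the frame of rack between -0.105 and 0.105 m and z of pot_green_mid in the frame of rack between 0.012 and 0.03 m and x of pot_yellow_mid in the frame of rack between -0.027 and 0.027 m and y of pot_yellow_mid in the frame of rack between -0.105 and 0.105 m and z of pot_yellow_mid in the frame of rack between 0.012 and 0.03 m), for 0.3 s.
4. with the door shut, the scanner's beam is held steady on the label for a second (value of joint door below 0.02 rad and x of label in the frame of lens between 0.04 and 0.14 m and y of label in the frame of lens between -0.02 and 0.02 m and z of label in the frame of lens between -0.02 and 0.02 m and linear speed of scanner below 0.03 m/s and angular speed of scanner below 0.25 rad/s), for 1 s.
At the end, for the whole second after the job is handed in: Door shut (under 0.02 rad), every pot present upright (0.2 rad) in the door's rack, scanner at rest in its dock (within 25 mm along, 10 across, 6 in height, 0.15 rad). The scan: label centre within 20 mm of the beam, 40 to 140 mm from the window, under 30 mm/s, for 1 s (all of step 3 and x of scanner_mid in the frame of dock_seat between -0.025 and 0.025 m and y of scanner_mid in the frame of dock_seat between -0.01 and 0.01 m and z of scanner_mid in the frame of dock_seat between -0.006 and 0.006 m and angle between the x axis of scanner_mid and the x axis of dock_seat, either way round below 0.15 rad and angle between scanner_mid's own z axis and vertical below 0.12 rad and linear speed of each of scanner, pot_red, pot_blue, pot_green, pot_yellow below 0.02 m/s); the robot touches nothing.
It fails at once if a bystander is shoved more than 5 cm or knocked over (distance of any of polish_a, polish_b, polish_c, cap, buffer, brush_cup, dish from where it was at the start of the episode above 0.05 m or angle between any of polish_a, polish_b, polish_c, cap, brush_cup, dish's own z axis and vertical above 0.7 rad).
Of pot_red, pot_blue, pot_green, pot_yellow only 2 to 3 are there at a start; the rules pass over those that are not, and their reading is None.
At some moment in a run one of pot_red, pot_blue, pot_green, pot_yellow may be knocked a few centimetres aside while the robot is not near it.
It also fails if it takes over 210 s, if anything falls off the work surface, if the arm or the gripper's body presses on something with over 40 N, if the wrist force passes 120 N, or if a joint passes its speed limit or range.

## Working session

There is one attempt and no reset: what is moved stays moved. The work goes in short steps, Python scripts to look and compute and a tool call to move; the robot and the scene stay as the last step left them, time stands still between calls to the robot, and variables do not carry over. Pictures are saved under pics/ and viewed, at most 14 in all, crops included, and the job is handed in when it is done.

Besides the shell and the picture viewer there is one more tool, called after "Request:" as a command line: name --argument value ..., lists and objects as JSON in quotes. drive_tool: Moves the arm, as the interface text tells. Its arguments: {"type":"object","properties":{"rows":{"type":"string"},"claw":{"type":"number"},"grip_force":{"type":"number"}},"required":["rows"]}

```bash
ls; mkdir -p pics; cat > h.py <<'E'
import numpy as np, cv2
from rig import telemetry, imaging, ticket, bot
from scipy.spatial.transform import Rotation as R
def snap(n,f):
    c=imaging.get_calibration(n); im=np.array(imaging.get_image(n)); cv2.imwrite('pics/'+f,im[:,:,::-1]); return im,c
def ray(c,u,v):
    K=np.array(c['intrinsics']);T=np.array(c['world_from_camera']);d=T[:3,:3]@np.linalg.solve(K,[u,v,1]);return T[:3,3],d
def plane(c,u,v,z):
    o,d=ray(c,u,v);return o+d*(z-o[2])/d[2]
def proj(c,p):
    T=np.linalg.inv(np.array(c['world_from_camera']));q=np.array(c['intrinsics'])@(T[:3,:3]@np.array(p,float)+T[:3,3]);return q[:2]/q[2]
def tool(p=None,ax=None):
    """tool-frame shift to reach world p"""
    s=telemetry.get_obs();r=R.from_euler('xyz',s['ee_rot'],degrees=True).as_matrix();return r.T@(np.array(p)-np.array(s['ee_pos']))
E
python3 - <<'E'
from h import *
s=telemetry.get_obs();print(s);print(bot.grasp_offset)
for n in('scene','top','wrist'):
    im,c=snap(n,n+'0.png');print(n,np.round(c['world_from_camera'],3).tolist(),np.round(c['intrinsics'],1).tolist())
E
```

```text
pics
{'time': 0.0, 'q': array([77.98429124, 18.43805364, -4.01537021, 83.17453974,  1.29358992,
       78.53976399, -3.26000818]), 'joint_vel': array([ 0.07974666,  0.02120905, -0.02958736,  0.0844112 ,  0.08093057,
       -0.00182933,  0.05274557]), 'tau': array([ 2.37352006e-04, -4.91281700e+01, -4.03750604e-01, -3.12528634e+01,
       -6.39661867e-02,  4.37075493e-02,  1.71121778e-04]), 'ee_pos': array([ 144.10389503, -633.26600954,  221.47604815]), 'ee_rot': array([-1.79892805e+02,  4.37218403e-03,  1.28250117e+01]), 'contact_force': array([ 0.50241803, -0.58572426,  0.26154393]), 'torque': array([ 0.01605837, -0.03089748, -0.04162562]), 'gripper_force': 0.0, 'finger_gap': 0.9990250546994188}
18.700000000000003
scene [[0.473, 0.509, -0.719, 1356.638], [0.881, -0.258, 0.397, -509.442], [0.016, -0.822, -0.57, 773.57], [0.0, 0.0, 0.0, 1.0]] [[450.6, 0.0, 248.7], [0.0, 450.6, 192.7], [0.0, 0.0, 1.0]]
top [[0.021, -0.981, 0.193, 397.398], [-1.0, -0.024, -0.013, -49.472], [0.017, -0.193, -0.981, 969.105], [0.0, 0.0, 0.0, 1.0]] [[367.6, 0.0, 253.1], [0.0, 367.6, 193.1], [0.0, 0.0, 1.0]]
wrist [[0.221, -0.935, -0.276, 219.377], [-0.975, -0.213, -0.06, -617.669], [-0.002, 0.283, -0.959, 384.406], [0.0, 0.0, 0.0, 1.0]] [[271.8, 0.0, 255.8], [0.0, 271.8, 183.6], [0.0, 0.0, 1.0]]
```

View pics/top0.png

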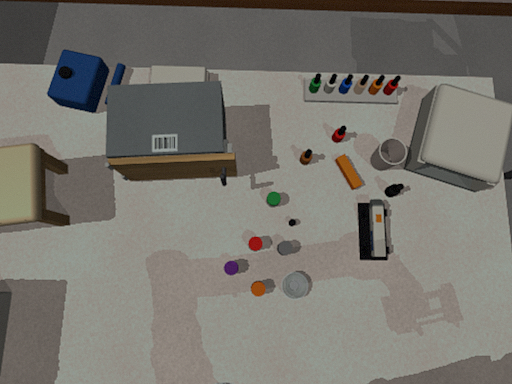

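View pics/scene0.png

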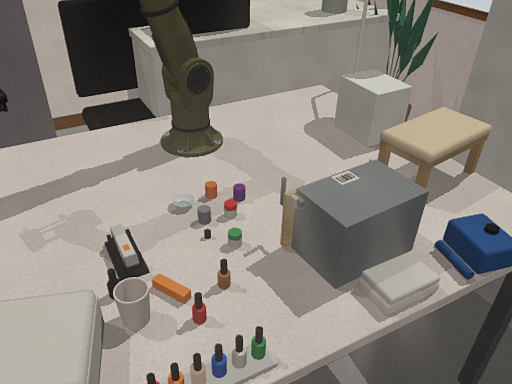

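Top view: red pot (255,243), green pot (273,199). Possible mistakes are grey (286,247), purple (231,267), orange (258,288), the cap (292,222) and the polish row at the top. The handle is at (223,176), the label at (165,143) and the scanner at (378,228). No blue or yellow pot shows, so I'll check for them with masks.

```bash
python3 - <<'E'
from h import *
c=imaging.get_calibration('top');im=cv2.imread('pics/top0.png');hsv=cv2.cvtColor(im,cv2.COLOR_BGR2HSV)
s=imaging.get_calibration('scene');ims=cv2.imread('pics/scene0.png');hs=cv2.cvtColor(ims,cv2.COLOR_BGR2HSV)
for nm,ranges in dict(red=[(0,6),(172,180)],orange=[(7,16)],yellow=[(22,35)],green=[(50,85)],blue=[(100,122)],purple=[(123,160)]).items():
    for cam,h,cc in (('top',hsv,c),('scene',hs,s)):
        m=np.zeros(h.shape[:2],np.uint8)
        for a,b in ranges: m|=cv2.inRange(h,(a,120,50),(b,255,255))
        n,_,st,ce=cv2.connectedComponentsWithStats(m)
        for i in range(1,n):
            if st[i,4]>20: print(nm,cam,st[i].tolist(),ce[i].round(1),plane(cc,*ce[i],42 if cam=='top' else 38).round(0)[:2])
m=cv2.inRange(im[:,:,:],(75,70,60),(110,105,100)); m[:75]=0;m[165:]=0;m[:,:100]=0;m[:,235:]=0
print('bgr roof',im[110,140],im[110,200],im[165,150],im[130,250])
for nm,p in dict(TL=(110,87),TR=(223,83),BL=(106,156),BR=(226,153)).items(): print(nm,plane(c,*p,184).round(0))
print('handle top',plane(c,223.5,172,183).round(0))
print('label',plane(c,165,143,184).round(0))
big=np.vstack([np.hstack([cv2.resize(im[70:200,95:245],(400,347),interpolation=cv2.INTER_CUBIC),cv2.resize(im[185:275,345:405][:, :],(231,347),interpolation=cv2.INTER_CUBIC)])
])
b2=cv2.resize(im[185:305,215:315],(289,347),interpolation=cv2.INTER_CUBIC)
cv2.imwrite('pics/c1.png',cv2.resize(np.hstack([big,b2])[:, :],(800,302)))
cv2.imwrite('pics/c1.png',np.vstack([np.hstack([cv2.resize(im[70:200,95:245],(450,390)),cv2.resize(im[185:275,345:405],(260,390))])]))
E
```

```text
red top [383, 80, 15, 15, 117] [389.5  87.7] [ 883. -430.]
red top [332, 129, 13, 13, 99] [337.3 136.1] [ 740. -283.]
red top [249, 237, 14, 14, 157] [255.2 243.3] [452. -70.]
red scene [224, 199, 13, 12, 124] [230.3 204.6] [456. -70.]
red scene [192, 303, 14, 21, 220] [199.  313.9] [ 768. -295.]
orange top [255, 0, 19, 6, 42] [263.4   1.6] [1139.  -80.]
orange top [310, 0, 51, 9, 153] [337.4   2.1] [1145. -292.]
orange top [390, 0, 53, 12, 177] [415.9   4.7] [1144. -519.]
orange top [368, 79, 15, 16, 119] [374.5  87.3] [ 883. -388.]
orange top [300, 151, 12, 14, 79] [304.7 157.9] [ 677. -195.]
orange top [335, 154, 27, 36, 415] [348.2 171.6] [ 643. -309.]
orange top [376, 214, 6, 8, 40] [378.2 218. ] [ 523. -382.]
orange top [251, 281, 15, 15, 173] [257.8 288.2] [343. -78.]
orange scene [432, 0, 56, 21, 432] [460.4   9.8] [-907. 2436.]
orange scene [407, 105, 4, 12, 21] [408.5 110. ] [208. 838.]
orange scene [53, 114, 32, 16, 316] [ 68.2 121.4] [-274. -369.]
orange scene [205, 181, 12, 18, 186] [210.8 189.5] [364. -87.]
orange scene [123, 244, 7, 7, 29] [125.8 247.1] [ 497. -372.]
o
[... 345 characters left out ...]
 26] [234.5 230.9] [ 562. -110.]
blue top [48, 50, 53, 54, 1814] [74.5 77. ] [889. 430.]
blue top [111, 63, 13, 22, 140] [117.1  74.1] [901. 316.]
blue top [339, 78, 13, 16, 98] [344.2  86.5] [ 883. -305.]
blue scene [444, 214, 68, 60, 2695] [479.2 243.4] [884. 411.]
blue scene [435, 241, 39, 38, 430] [454.5 259.6] [897. 309.]
blue scene [212, 354, 14, 24, 240] [218.9 366.7] [ 897. -311.]
purple top [224, 261, 14, 14, 148] [230.8 267.3] [392. -10.]
purple scene [234, 184, 11, 5, 25] [239.4 185.8] [384.  -4.]
bgr roof [84 85 80] [85 83 79] [24 42 53] [ 93 101 107]
TL [792. 273. 184.]
TR [809.  15. 184.]
BL [627. 266. 184.]
BR [641.   2. 184.]
handle top [598.   6. 183.]
label [661. 139. 184.]
```

View pics/c1.png

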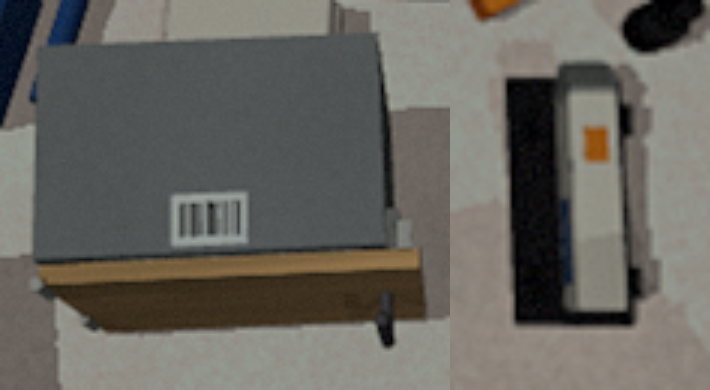

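```bash
python3 - <<'E'
from h import *
c=imaging.get_calibration('top');s=imaging.get_calibration('scene')
print('door top front L/R',plane(c,110,164.3,172).round(0),plane(c,235,159.3,172).round(0))
for v in (167.5,169): print('bar top',plane(c,224,v,183).round(0))
print('bar bot',plane(c,224.5,185,100).round(0))
ims=cv2.imread('pics/scene0.png');im=cv2.imread('pics/top0.png')
# predicted handle: project
x=np.array([np.cos(.053),np.sin(.053)]);y=np.array([-x[1],x[0]])
a=np.hstack([cv2.resize(ims[140:290,260:420],(480,450),interpolation=cv2.INTER_CUBIC),cv2.resize(im[150:200,205:245],(320,400),interpolation=cv2.INTER_CUBIC)[:400].copy() if 0 else np.vstack([cv2.resize(im[150:200,205:245],(320,400)),np.zeros((50,320,3),np.uint8)])])
cv2.imwrite('pics/c2.png',a)
# scanner/dock
for nm,p,z in [('scan far end',(480+0,0),0)][:0]: pass
u=lambda X,Y:(345+X/4.333,185+Y/4.333)
for nm,X,Y,z in [('TL',567,66,58),('TR',617,66,58),('BL',567,312,58),('BR',628,312,58),('dockTL',508,78,10),('dockBL',517,322,10),('dockBR',634,322,10)]: print(nm,plane(c,*u(X-450,Y),z).round(0))
E
```

```text
door top front L/R [612. 260. 172.] [631. -18. 172.]
bar top [608.   6. 183.]
bar top [605.   6. 183.]
bar bot [587.   9. 100.]
TL [ 565. -363.   58.]
TR [ 566. -392.   58.]
BL [ 424. -357.   58.]
BR [ 424. -391.   58.]
dockTL [ 566. -342.   10.]
dockBL [ 419. -343.   10.]
dockBR [ 420. -413.   10.]
```

View pics/c2.png

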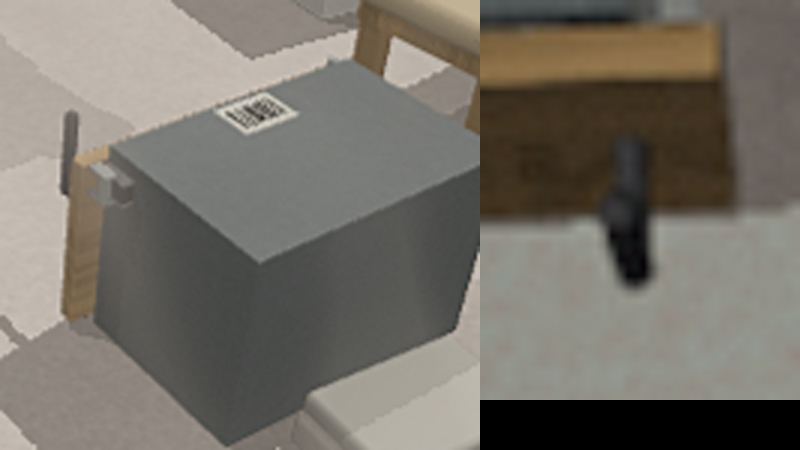

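Two pots are present, red at about (452,-70) and green at about (567,-112). The handle is at about (589,8), the hinge at about (615,264), and the cabinet yaw is about 3°. I'm moving above the handle.

Request:
drive_tool --rows "28 -26 0 0;56 -52 0 0;84 -78 0 0;112 -104 0 0;140 -128 0 0" --claw 87

```text
time: 0.57
ee_pos: [253.0, -475.9, 222.3]
ee_rot: [-180.0, 0.0, 12.8]
contact_force: [1.5, 0.4, -0.2]
finger_gap: 1.0
gripper_force: 0.0
```

Request:
drive_tool --rows "28 -26 0 0;56 -52 0 0;84 -78 0 0;112 -104 0 0;140 -128 0 0"

```text
time: 0.98
ee_pos: [361.0, -320.0, 222.5]
ee_rot: [180.0, 0.0, 12.8]
contact_force: [0.9, -0.5, 1.0]
finger_gap: 1.0
gripper_force: 0.0
```

Request:
drive_tool --rows "28 -26 0 0;56 -52 0 0;84 -78 0 0;112 -104 0 0;140 -128 0 0"

```text
time: 1.4
ee_pos: [469.1, -164.1, 222.6]
ee_rot: [180.0, 0.0, 12.8]
contact_force: [-0.4, -0.1, 0.0]
finger_gap: 1.004
gripper_force: 0.0
```

Request:
drive_tool --rows "25 -23 0 2;50 -46 0 4;70 -64 0 7;90 -84 -10 10;90 -84 -10 10"

```text
time: 1.82
ee_pos: [540.4, -57.4, 233.9]
ee_rot: [-179.8, -0.2, 3.2]
contact_force: [-0.5, 0.0, 0.7]
finger_gap: 1.0
gripper_force: 0.0
```

```bash
python3 - <<'E'
from h import *
s=telemetry.get_obs();print(s['time'],s['ee_pos'],s['ee_rot'])
im,c=snap('wrist','w1.png');print(proj(c,(589,8,183)),proj(c,(589,8,100)),tool((589,8,146)))
E
```

```text
1.8167 [540.40288015 -57.35495511 233.85702467] [-179.79412425   -0.21328355    3.20661322]
[174.58671775 136.92552711] [197.0579643 128.090364 ] [ 53.54618303 -65.38889804  87.33641783]
```

View pics/w1.png

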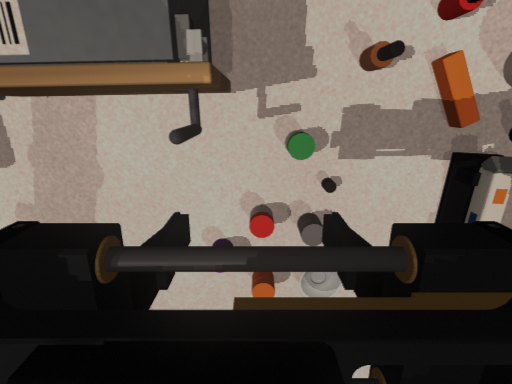

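The wrist view shows the bar top at (179,136) against a predicted (175,137), so the estimate is good to about 3 mm. I'm descending astride the bar and gripping.

Request:
drive_tool --rows "27 -32 0 0;53 -63 0 0;53 -63 30 0;53 -63 60 0;53 -63 87 0"

```text
time: 2.28
ee_pos: [587.0, 0.6, 143.7]
ee_rot: [180.0, 0.1, 2.9]
contact_force: [0.2, -1.0, -0.7]
finger_gap: 1.0
gripper_force: 0.0
```

Request:
drive_tool --rows "0 0 0 0;0 0 0 0;0 0 0 0;0 0 0 0;0 0 0 0" --claw 0 --grip_force 45

```text
time: 2.7
ee_pos: [588.7, 1.0, 147.6]
ee_rot: [180.0, -0.2, 2.8]
contact_force: [-0.2, -0.4, 0.3]
finger_gap: 0.703
gripper_force: 0.0
```

Request:
drive_tool --rows "0 -3 0 0;0 -3 0 0;0 -3 0 0;0 -3 0 0;0 -3 0 0"

```text
time: 3.12
ee_pos: [587.3, 4.2, 145.6]
ee_rot: [180.0, -0.0, 2.8]
contact_force: [-0.4, 0.1, -0.6]
finger_gap: 0.325
gripper_force: 0.0
```

Request:
drive_tool --rows "0 0 0 0;0 0 0 0;0 0 0 0;0 0 0 0;0 0 0 0"

```text
time: 3.53
ee_pos: [587.1, 9.5, 145.5]
ee_rot: [-179.6, -0.0, 3.0]
contact_force: [-0.7, 7.4, -0.7]
finger_gap: 0.126
gripper_force: 45.0
```

Request:
drive_tool --rows "0 0 0 0;0 0 0 0;0 0 0 0;0 0 0 0;0 0 0 0"

```text
time: 3.95
ee_pos: [587.0, 9.5, 145.4]
ee_rot: [-179.6, -0.0, 3.0]
contact_force: [-0.4, 8.0, -0.1]
finger_gap: 0.123
gripper_force: 45.0
```

Request:
drive_tool --rows "-11 -2 0 0;-22 -4.5 0 0;-33 -7 0 0;-44 -11 0 0;-54 -15 0 0"

```text
time: 4.37
ee_pos: [533.1, 20.2, 145.5]
ee_rot: [-179.7, -0.2, 2.9]
contact_force: [2.6, 5.6, -3.2]
finger_gap: 0.122
gripper_force: 45.0
```

Request:
drive_tool --rows "-10 -4 0 0;-20 -9 0 0;-30 -14 0 0;-40 -19 0 0;-50 -26 0 0"

```text
time: 4.78
ee_pos: [482.4, 42.6, 145.5]
ee_rot: [-179.8, -0.2, 2.8]
contact_force: [5.9, 5.1, -5.6]
finger_gap: 0.127
gripper_force: 45.0
```

Request:
drive_tool --rows "-9 -6 0 0;-18 -13 0 0;-27 -20 0 0;-36 -30 0 0;-51 -44 0 0"

```text
time: 5.2
ee_pos: [430.6, 82.9, 145.5]
ee_rot: [-179.8, -0.3, 2.7]
contact_force: [9.2, 5.9, -8.0]
finger_gap: 0.122
gripper_force: 45.0
```

Request:
drive_tool --rows "0 0 0 0;0 0 0 0;0 0 0 0;0 0 0 0;0 0 0 0" --claw 60

```text
time: 5.62
ee_pos: [428.5, 80.9, 145.5]
ee_rot: [180.0, 0.0, 2.8]
contact_force: [-0.1, -0.5, 0.0]
finger_gap: 0.411
gripper_force: 0.0
```

Request:
drive_tool --rows "0 0 0 0;0 0 -20 0;0 0 -50 0;0 0 -75 0;0 0 -95 0"

```text
time: 6.03
ee_pos: [428.9, 81.3, 242.4]
ee_rot: [180.0, -0.1, 2.8]
contact_force: [0.2, 0.6, -0.7]
finger_gap: 0.678
gripper_force: 0.0
```

Request:
drive_tool --rows "30 -4 0 0;60 -8 0 0;90 -12 0 0;120 -15 0 0;155 -16 0 0" --claw 0

```text
time: 6.45
ee_pos: [583.5, 105.1, 240.3]
ee_rot: [180.0, 0.0, 2.8]
contact_force: [0.1, 0.3, 1.7]
finger_gap: 0.397
gripper_force: 0.0
```

Request:
drive_tool --rows "0 0 0 0;0 0 0 0;0 0 30 0;0 0 60 0;0 0 90 0"

```text
time: 6.87
ee_pos: [581.9, 105.0, 150.6]
ee_rot: [179.9, -0.1, 2.8]
contact_force: [0.6, -0.0, 0.5]
finger_gap: 0.043
gripper_force: 0.0
```

```bash
python3 - <<'E'
from h import *
s=telemetry.get_obs();print(s['time'],s['ee_pos'],s['ee_rot'],s['contact_force'],s['finger_gap'])
im,c=snap('top','t1.png')
cv2.imwrite('pics/t1c.png',cv2.resize(im[70:310,90:330,::-1],(600,600)))
E
```

```text
6.8667 [581.86359809 104.97068337 150.60674913] [ 1.79932921e+02 -1.11578852e-01  2.82260665e+00] [ 0.56763238 -0.03882697  0.48635128] 0.042876560587518285
```

View pics/t1c.png

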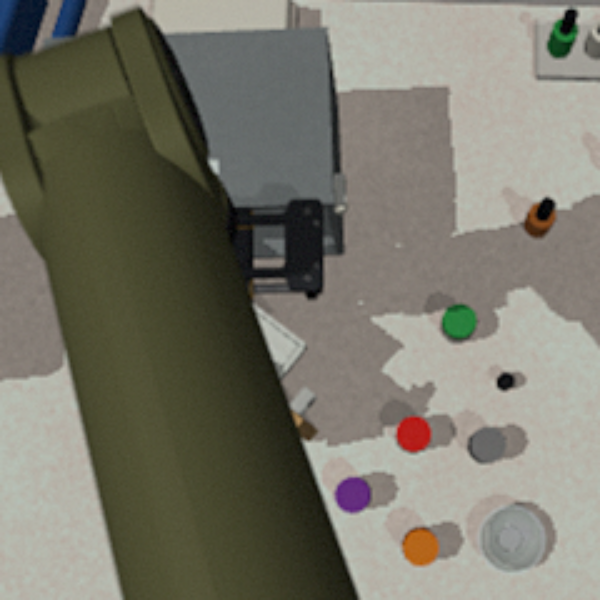

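The door is at about 39°, with the fingers now on its inner side. I'm pushing it on to about 83°.

Request:
drive_tool --rows "-15 -12 0 0;-30 -23 0 0;-42 -31 0 0;-54 -40 0 0;-65 -48 0 0"

```text
time: 7.33
ee_pos: [514.2, 150.5, 151.6]
ee_rot: [180.0, -0.1, 2.8]
contact_force: [1.6, -0.0, -0.3]
finger_gap: 0.007
gripper_force: 0.3
```

Request:
drive_tool --rows "-13 -15 0 0;-25 -31 0 0;-32 -45 0 0;-39 -59 0 0;-41 -66 0 0"

```text
time: 7.75
ee_pos: [468.6, 216.5, 151.0]
ee_rot: [-180.0, 0.0, 3.0]
contact_force: [-0.6, -0.5, 0.1]
finger_gap: 0.008
gripper_force: 0.0
```

Request:
drive_tool --rows "5 10 0 0;10 20 0 0;10 20 -30 0;10 20 -60 0;10 20 -100 0"

```text
time: 8.17
ee_pos: [481.3, 191.3, 249.7]
ee_rot: [179.9, 0.3, 2.6]
contact_force: [1.2, -0.5, 0.2]
finger_gap: 0.005
gripper_force: 0.0
```

Request:
drive_tool --rows "10 30 0 7;20 60 0 14;30 90 0 21;40 120 0 28;50 150 0 35"

```text
time: 8.58
ee_pos: [539.8, 43.0, 250.5]
ee_rot: [180.0, -0.0, -32.7]
contact_force: [-0.0, 0.3, -0.3]
finger_gap: 0.006
gripper_force: 0.0
```

```bash
python3 - <<'E'
from h import *
s=telemetry.get_obs();print(s['time'],s['ee_pos'],s['ee_rot'],s['q'].round())
im,c=snap('top','t2.png');im2,c2=snap('wrist','w2.png');print(c2['world_from_camera'].round(2).tolist())
im3,c3=snap('scene','s2.png')
cv2.imwrite('pics/t2c.png',np.hstack([cv2.resize(im[100:310,90:300,::-1],(400,400)),cv2.resize(im3[130:290,220:380,::-1],(400,400))]))
E
```

```text
8.5833 [539.81985172  42.95473665 250.53256915] [ 1.79953253e+02 -2.46303491e-02 -3.27095789e+01] [  32.    7.  -42.   95.    5.   80. -134.]
[[-0.55, -0.8, -0.24, 606.15], [-0.83, 0.53, 0.15, -9.33], [0.0, 0.28, -0.96, 412.94], [0.0, 0.0, 0.0, 1.0]]
```

View pics/t2c.png

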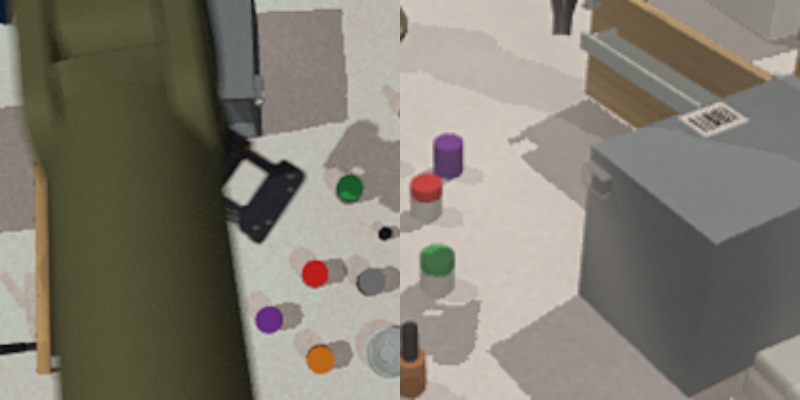

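The door is open at about 85°. Joint 7 is at -134°, so I'm turning the other way, to yaw about 97, while moving above the red pot.

Request:
drive_tool --rows "-3 30 0 -7;-6 60 0 -14;-8 90 0 -21;-11 120 0 -28;-13 143 0 -35" --claw 60

```text
time: 9.15
ee_pos: [451.6, -67.5, 250.5]
ee_rot: [180.0, 0.0, 0.4]
contact_force: [0.3, -0.8, -0.2]
finger_gap: 0.297
gripper_force: 0.0
```

Request:
drive_tool --rows "0 0 0 -7;0 0 0 -14;0 0 10 -21;0 0 20 -28;0 0 30 -35"

```text
time: 9.57
ee_pos: [452.9, -66.1, 220.3]
ee_rot: [180.0, 0.0, 35.5]
contact_force: [-0.0, 0.5, -0.7]
finger_gap: 0.653
gripper_force: 0.0
```

Request:
drive_tool --rows "0 0 0 -7;0 0 0 -14;0 0 10 -21;0 0 20 -28;0 0 30 -35"

```text
time: 9.98
ee_pos: [452.9, -66.1, 190.3]
ee_rot: [180.0, 0.0, 70.5]
contact_force: [0.3, -0.0, -0.0]
finger_gap: 0.687
gripper_force: 0.0
```

Request:
drive_tool --rows "0 0 0 -7;0 0 0 -14;0 0 0 -20;0 0 10 -25;0 0 10 -25"

```text
time: 10.4
ee_pos: [451.9, -65.9, 179.3]
ee_rot: [-179.9, -0.0, 95.3]
contact_force: [-0.4, -0.6, -0.0]
finger_gap: 0.688
gripper_force: 0.0
```

```bash
python3 - <<'E'
from h import *
s=telemetry.get_obs();print(s['time'],s['ee_pos'],s['ee_rot'],s['q'].round())
im,c=snap('top','t3.png');im2,c2=snap('wrist','w3.png')
for n,p in dict(red=(452,-70,42),green=(567,-112,42),redw=(452,-70,42)).items(): print(n,proj(c2,p))
cv2.imwrite('pics/t3c.png',np.hstack([cv2.resize(im[100:310,90:300,::-1],(400,400)),cv2.resize(im2[:,:,::-1],(400,300))[:300].copy() if 0 else cv2.copyMakeBorder(cv2.resize(im2[:,:,::-1],(400,300)),0,100,0,0,cv2.BORDER_CONSTANT)]))
E
```

```text
10.4 [451.9272712  -65.92419263 179.31105061] [-1.79864553e+02 -3.60694335e-02  9.52657036e+01] [ 38.  -3. -32. 112.  -2.  71.  12.]
red [256.17307192 176.96039488]
green [348.73603864 218.83554333]
redw [256.17307192 176.96039488]
```

View pics/t3c.png

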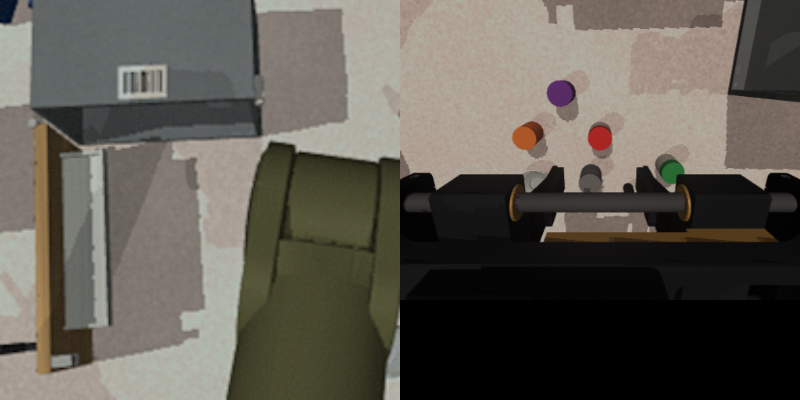

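The top view shows the open door with the rack rail running from crop (103,151) to (107,326). In the wrist view red is at (256,176) against a predicted (256,177). I'm working out the rack pose and segmenting the pots again.

```bash
python3 - <<'E'
from h import *
c=imaging.get_calibration('top');f=lambda X,Y,z:plane(c,90+X/1.905,100+Y/1.905,z).round(0)
print('rail top inner',f(94,152,138),f(95,327,138)); print('rail top outer',f(103,151,138),f(108,326,138))
print('door top inner',f(47,126,172),f(49,372,172),'door top outer',f(36,126,172),f(37,372,172))
print('floor left',f(63,156,120),f(64,328,120))
print('red shift',tool((452,-70,12)))
im=cv2.imread('pics/t3.png');cv2.imwrite('pics/t3d.png',cv2.resize(im[160:310,95:165],None,fx=4,fy=4,interpolation=cv2.INTER_CUBIC))
E
```

```text
rail top inner [586. 203. 138.] [379. 185. 138.]
rail top outer [587. 192. 138.] [380. 170. 138.]
door top inner [608. 250. 172.] [330. 222. 172.] door top outer [608. 262. 172.] [330. 235. 172.]
floor left [584. 246. 120.] [376. 226. 120.]
red shift [ -4.00191493  -0.73325009 168.34985318]
```

View pics/t3d.png

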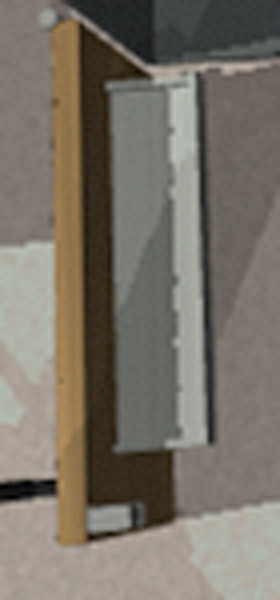

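Request:
drive_tool --rows "-4 0 40 0;-4 0 80 0;-4 0 115 0;-4 0 145 0;-4 0 167 0"

```text
time: 10.92
ee_pos: [452.0, -69.9, 11.4]
ee_rot: [-179.9, -0.0, 95.0]
contact_force: [-0.3, -0.3, 0.2]
finger_gap: 0.69
gripper_force: 0.0
```

Request:
drive_tool --rows "0 0 0 0;0 0 0 0;0 0 0 0;0 0 0 0;0 0 0 0" --claw 20 --grip_force 15

```text
time: 11.33
ee_pos: [454.8, -70.5, 15.3]
ee_rot: [179.8, 0.1, 95.1]
contact_force: [-0.6, -0.7, 4.4]
finger_gap: 0.406
gripper_force: 15.0
```

Request:
drive_tool --rows "0 0 0 0;0 0 0 0;0 0 0 0;0 0 0 0;0 0 0 0"

```text
time: 11.75
ee_pos: [454.8, -70.5, 15.3]
ee_rot: [179.8, 0.1, 95.1]
contact_force: [-0.9, 1.3, 7.3]
finger_gap: 0.409
gripper_force: 15.0
```

Request:
drive_tool --rows "0 0 -35 0;0 0 -70 0;0 0 -105 0;0 0 -140 0;0 0 -170 0"

```text
time: 12.17
ee_pos: [453.8, -69.9, 186.7]
ee_rot: [179.9, 0.1, 95.1]
contact_force: [0.6, -0.7, -0.1]
finger_gap: 0.409
gripper_force: 15.0
```

Request:
drive_tool --rows "28 10 0 0;56 20 0 0;84 31 0 0;112 42 0 0;140 51 0 0"

```text
time: 12.58
ee_pos: [492.2, 75.3, 184.4]
ee_rot: [179.9, 0.1, 95.1]
contact_force: [1.2, 0.2, -0.1]
finger_gap: 0.407
gripper_force: 15.0
```

Request:
drive_tool --rows "28 10 0 0;56 20 0 0;84 31 0 0;112 42 0 0;138 51 0 0"

```text
time: 13.0
ee_pos: [530.7, 217.6, 184.0]
ee_rot: [179.9, -0.0, 95.1]
contact_force: [0.6, -0.3, -0.0]
finger_gap: 0.409
gripper_force: 15.0
```

```bash
python3 - <<'E'
from h import *
s=telemetry.get_obs();print(s['time'],s['ee_pos'],s['ee_rot'],s['q'].round(),s['finger_gap'],s['gripper_force'])
print(tool((531.5,216.5,137)))
im2,c2=snap('scene','s4.png');im,c=snap('top','t4.png')
cv2.imwrite('pics/t4c.png',np.hstack([cv2.resize(im2[80:280,220:420,::-1],(400,400)),cv2.resize(im[100:310,90:300,::-1],(400,400))]))
E
```

```text
13.0 [530.72921896 217.5765174  184.02614317] [ 1.79941352e+02 -4.48612236e-04  9.50796499e+01] [ 15.  16. -47.  96.  12.  74. -29.] 0.40873831026402363 14.998336827848107
[-1.14090301  0.62430176 47.02679792]
```

View pics/t4c.png

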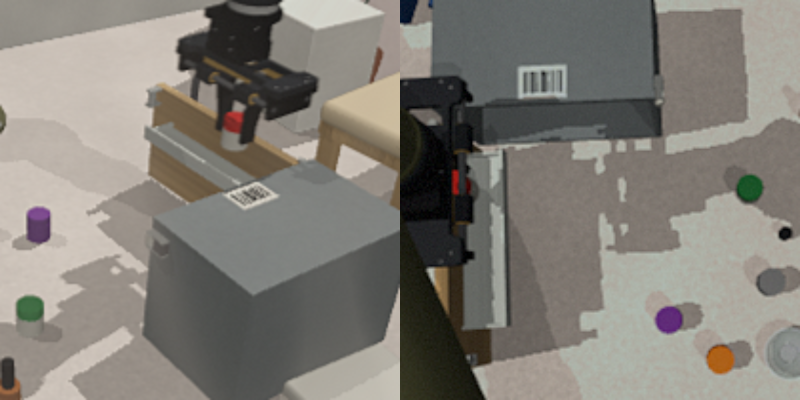

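The pot hangs over the trough and green hasn't moved. I'm lowering and releasing.

Request:
drive_tool --rows "-1 0 12 0;-1 0 24 0;-1 0 36 0;-1 0 43 0;-1 0 47 0"

```text
time: 13.52
ee_pos: [529.1, 212.6, 135.0]
ee_rot: [-179.8, 0.2, 95.0]
contact_force: [-7.6, -5.4, 23.5]
finger_gap: 0.412
gripper_force: 15.0
```

Request:
drive_tool --rows "0 0 1 0;0 0 2 0;0 0 2 0;0 0 2 0;0 0 2 0"

```text
time: 13.93
ee_pos: [530.2, 213.7, 135.2]
ee_rot: [-180.0, 0.1, 95.0]
contact_force: [-1.8, -2.2, 6.5]
finger_gap: 0.405
gripper_force: 15.0
```

Request:
drive_tool --rows "0 0 0 0;0 0 0 0;0 0 0 0;0 0 0 0;0 0 0 0" --claw 56

```text
time: 14.35
ee_pos: [530.3, 214.8, 134.2]
ee_rot: [-180.0, 0.0, 95.1]
contact_force: [-0.0, -0.1, -0.9]
finger_gap: 0.625
gripper_force: 0.0
```

Request:
drive_tool --rows "0 0 -15 0;0 0 -35 0;0 0 -60 0;0 0 -80 0;0 0 -90 0"

```text
time: 14.77
ee_pos: [531.3, 215.7, 227.1]
ee_rot: [179.8, -0.0, 95.1]
contact_force: [0.0, -0.1, 0.6]
finger_gap: 0.646
gripper_force: 0.0
```

```bash
python3 - <<'E'
from h import *
s=telemetry.get_obs();print(s['time'],s['ee_pos'],s['ee_rot'],s['contact_force'])
print(tool((567,-112,120)))
E
```

```text
14.7667 [531.31904169 215.71172624 227.08515813] [ 1.79806247e+02 -3.71030538e-02  9.51023224e+01] [ 0.03600403 -0.0817593   0.627495  ]
[-329.65570619    6.03320057  106.89271845]
```

Request:
drive_tool --rows "-37 1 0 0;-74 2 0 0;-111 3 0 0;-148 4 0 0;-185 4 0 0"

```text
time: 15.18
ee_pos: [550.5, 29.2, 224.0]
ee_rot: [-180.0, 0.0, 95.1]
contact_force: [1.5, -1.2, -0.6]
finger_gap: 0.647
gripper_force: 0.0
```

Request:
drive_tool --rows "-33 1 10 0;-66 2 20 0;-99 2 40 0;-132 2 70 0;-145 2 90 0"

```text
time: 15.6
ee_pos: [564.6, -118.9, 132.2]
ee_rot: [-179.9, 0.1, 94.8]
contact_force: [-0.4, -1.0, -0.4]
finger_gap: 0.641
gripper_force: 0.0
```

```bash
python3 - <<'E'
from h import *
s=telemetry.get_obs();print(s['time'],s['ee_pos'],s['ee_rot'])
im2,c2=snap('top','t5.png');im,c=snap('scene','s5.png')
def cen(im,cc,z):
    h=cv2.cvtColor(im,cv2.COLOR_RGB2HSV)
    for nm,rs in dict(red=[(0,6),(172,180)],green=[(50,85)]).items():
        m=0
        for a,b in rs: m=m|cv2.inRange(h,(a,110,40),(b,255,255))
        n,_,st,ce=cv2.connectedComponentsWithStats(m)
        for i in range(1,n):
            if st[i,4]>30: print(nm,st[i].tolist(),ce[i].round(1),plane(cc,*ce[i],z).round(0)[:2])
cen(im2,c2,42);print('rack h',plane(c2,*(136.,190.),162))
cv2.imwrite('pics/t5c.png',np.hstack([cv2.resize(im[80:280,220:420,::-1],(400,400)),cv2.resize(im2[100:310,90:300,::-1],(400,400))]))
print(tool((567,-112,12)))
E
```

```text
15.6 [ 564.64799718 -118.87573073  132.20591597] [-1.79900863e+02  1.30143709e-01  9.47811745e+01]
red [383, 80, 15, 15, 121] [389.6  87.5] [ 884. -430.]
red [121, 194, 18, 16, 228] [129.3 201.8] [550. 253.]
green [309, 78, 12, 15, 102] [314.   85.7] [ 883. -222.]
rack h [556.86073312 201.10157101 162.        ]
[  4.99788494   6.54627249 117.3475184 ]
```

View pics/t5c.png

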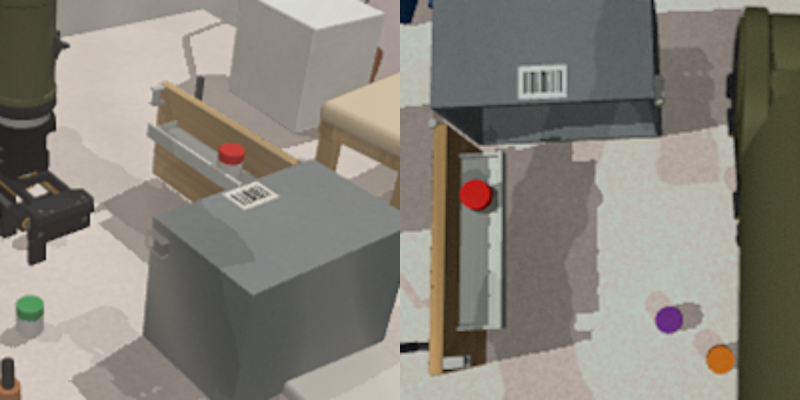

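Request:
drive_tool --rows "0 0 0 0;0 0 0 0"

```text
time: 15.87
ee_pos: [566.4, -111.3, 135.4]
ee_rot: [179.9, -0.0, 95.2]
contact_force: [1.1, 0.4, -0.2]
finger_gap: 0.644
gripper_force: 0.0
```

```bash
python3 - <<'E'
from h import *
s=telemetry.get_obs();print(s['time'],s['ee_pos'],s['ee_rot'])
im,c=snap('wrist','w5.png')
h=cv2.cvtColor(im,cv2.COLOR_RGB2HSV);m=cv2.inRange(h,(50,90,30),(85,255,255))
n,_,st,ce=cv2.connectedComponentsWithStats(m)
for i in range(1,n):
    if st[i,4]>60: print(st[i].tolist(),plane(c,*ce[i],42).round(0)[:2])
print(proj(c,(567,-112,42)),tool((567,-112,12)))
E
```

```text
15.8667 [ 566.35185948 -111.26154811  135.42228766] [ 1.79925925e+02 -3.58001424e-02  9.52153216e+01]
[241, 169, 35, 37, 1022] [ 568. -114.]
[256.97099257 185.42757526] [-9.27548278e-01 -4.21938619e-02  1.23964896e+02]
```

Request:
drive_tool --rows "-2 1 30 0;-2 1 60 0;-2 1 90 0;-2 1 110 0;-2 1 121 0"

```text
time: 16.33
ee_pos: [566.2, -113.3, 12.3]
ee_rot: [-179.9, -0.0, 95.2]
contact_force: [0.3, -0.3, -0.6]
finger_gap: 0.644
gripper_force: 0.0
```

Request:
drive_tool --rows "0 0 0 0;0 0 0 0;0 0 0 0;0 0 0 0;0 0 0 0" --claw 20

```text
time: 16.75
ee_pos: [568.4, -115.2, 15.5]
ee_rot: [179.8, 0.1, 95.1]
contact_force: [-0.3, 0.3, 5.5]
finger_gap: 0.417
gripper_force: 15.0
```

Request:
drive_tool --rows "0 0 0 0;0 0 0 0;0 0 0 0;0 0 0 0;0 0 0 0"

```text
time: 17.17
ee_pos: [568.4, -115.2, 15.5]
ee_rot: [179.8, 0.1, 95.1]
contact_force: [0.1, 1.1, 7.7]
finger_gap: 0.411
gripper_force: 15.0
```

Request:
drive_tool --rows "0 0 -35 0;0 0 -70 0;0 0 -105 0;0 0 -140 0;0 0 -175 0"

```text
time: 17.58
ee_pos: [566.4, -115.1, 190.5]
ee_rot: [180.0, 0.0, 95.1]
contact_force: [0.7, -0.6, -0.3]
finger_gap: 0.409
gripper_force: 15.0
```

Request:
drive_tool --rows "34 -11 0 0;68 -22 0 0;102 -32 0 0;136 -42 0 0;166 -52 0 0"

```text
time: 18.0
ee_pos: [499.2, 47.7, 188.9]
ee_rot: [180.0, 0.0, 95.1]
contact_force: [-0.4, 0.5, 0.1]
finger_gap: 0.406
gripper_force: 15.0
```

Request:
drive_tool --rows "34 -11 0 0;68 -22 0 0;102 -32 0 0;136 -42 0 0;166 -53 0 0"

```text
time: 18.42
ee_pos: [431.7, 208.3, 188.9]
ee_rot: [179.9, 0.0, 95.1]
contact_force: [1.0, -0.1, 0.3]
finger_gap: 0.411
gripper_force: 15.0
```

Request:
drive_tool --rows "0 0 0 0;0 0 0 0"

```text
time: 18.58
ee_pos: [431.7, 208.1, 188.9]
ee_rot: [180.0, 0.1, 95.4]
contact_force: [-0.2, -0.1, -0.5]
finger_gap: 0.407
gripper_force: 15.0
```

```bash
python3 - <<'E'
from h import *
s=telemetry.get_obs();print(s['time'],s['ee_pos'],s['ee_rot'])
print(tool((433,206.5,136)))
E
```

```text
18.5833 [431.72876508 208.06368869 188.87596533] [1.79950111e+02 6.09354806e-02 9.53748945e+01]
[-1.61965669  1.07312903 52.87867223]
```

Request:
drive_tool --rows "-2 1 14 0;-2 1 28 0;-2 1 40 0;-2 1 47 0;-2 1 51 0"

```text
time: 19.0
ee_pos: [435.6, 204.2, 138.3]
ee_rot: [179.9, -0.0, 95.0]
contact_force: [-1.9, -0.0, 21.9]
finger_gap: 0.407
gripper_force: 15.0
```

Request:
drive_tool --rows "0 0 0 0;0 0 0 0;0 0 0 0;0 0 0 0;0 0 0 0" --claw 56

```text
time: 19.42
ee_pos: [433.6, 204.0, 137.2]
ee_rot: [-180.0, 0.0, 95.1]
contact_force: [-0.7, 0.4, -0.2]
finger_gap: 0.631
gripper_force: 0.0
```

Request:
drive_tool --rows "0 0 0 0;0 0 -15 0;0 0 -40 0;0 0 -65 0;0 0 -90 0"

```text
time: 19.83
ee_pos: [433.4, 204.3, 228.3]
ee_rot: [-180.0, 0.0, 95.1]
contact_force: [-0.4, 0.4, -0.4]
finger_gap: 0.646
gripper_force: 0.0
```

Request:
drive_tool --rows "-30 0 0 7;-60 0 0 14;-90 0 0 21;-120 0 0 28;-150 0 0 35" --claw 0

```text
time: 20.25
ee_pos: [447.0, 53.5, 227.7]
ee_rot: [180.0, 0.0, 59.8]
contact_force: [0.4, 0.1, -0.3]
finger_gap: 0.352
gripper_force: 0.0
```

```bash
python3 - <<'E'
from h import *
s=telemetry.get_obs();print(s['time'],s['ee_pos'],s['ee_rot'],s['q'].round())
im2,c2=snap('top','t6.png');im,c=snap('scene','s6.png')
cv2.imwrite('pics/t6c.png',np.hstack([cv2.resize(im[80:280,220:420,::-1],(400,400)),cv2.resize(im2[100:310,90:300,::-1],(400,400))]))
E
```

```text
20.25 [447.04597629  53.54698731 227.67218069] [1.79957855e+02 2.88934466e-02 5.97627597e+01] [ 35.  -6. -42. 108.  -4.  77. -36.]
```

View pics/t6c.png

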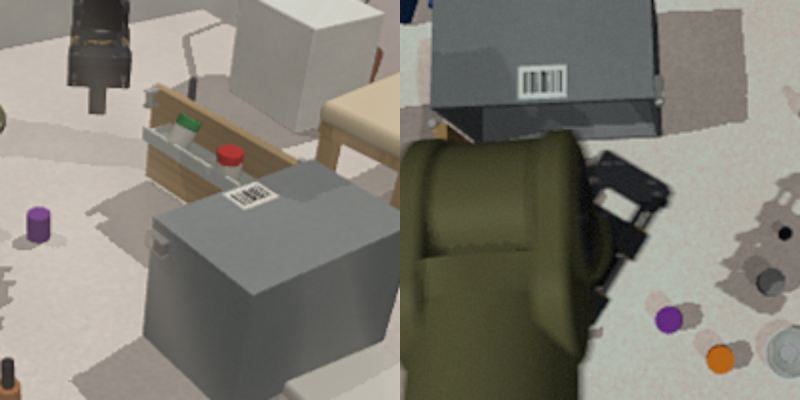

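Green looks tilted, so I'm backing off for a clear look at it.

Request:
drive_tool --rows "-30 20 0 -7;-60 40 0 -14;-90 60 0 -21;-120 70 0 -28;-140 70 0 -35" --claw 56

```text
time: 20.77
ee_pos: [438.0, -104.4, 227.3]
ee_rot: [-180.0, 0.0, 94.0]
contact_force: [0.1, -0.3, -0.5]
finger_gap: 0.554
gripper_force: 0.0
```

```bash
python3 - <<'E'
from h import *
s=telemetry.get_obs();print(s['time'],s['ee_pos'],s['ee_rot'])
im2,c2=snap('top','t7.png');im,c=snap('scene','s7.png')
cv2.imwrite('pics/t7c.png',np.hstack([cv2.resize(im[110:210,280:380,::-1],(400,400),interpolation=cv2.INTER_CUBIC),cv2.resize(im2[160:300,95:195,::-1],(400,560),interpolation=cv2.INTER_CUBIC)[:400]]) if 0 else np.hstack([cv2.resize(im[110:185,280:380,::-1],(560,420),interpolation=cv2.INTER_CUBIC),cv2.resize(im2[160:300,95:165,::-1],(210,420),interpolation=cv2.INTER_CUBIC)]))
E
```

```text
20.7667 [ 438.03447903 -104.37961524  227.2717038 ] [-1.79987809e+02  8.60135612e-03  9.39805612e+01]
```

View pics/t7c.png

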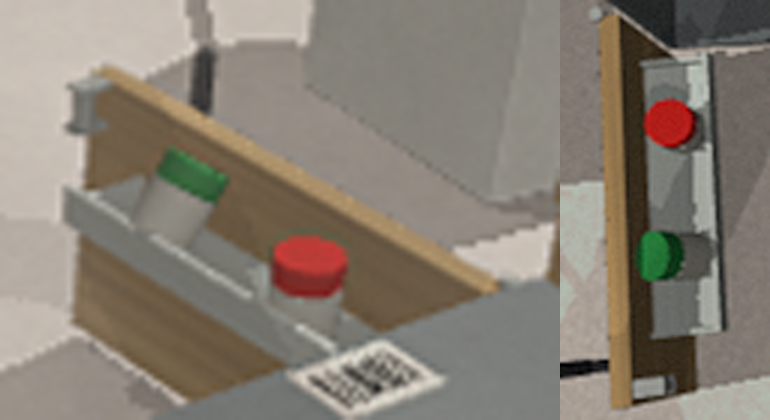

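Green leans on the door at about 23°, with its base against the rail; red stands upright. I'm measuring the door edge, rail and lids again.

```bash
python3 - <<'E'
from h import *
c=imaging.get_calibration('top')
for f in('t3.png','t7.png'):
    im=cv2.imread('pics/'+f);h=cv2.cvtColor(im,cv2.COLOR_BGR2HSV)
    m=cv2.inRange(h,(8,70,85),(25,255,255))
    print(f)
    L=[];
    for v in range(176,290,12):
        xs=np.where(m[v,100:125])[0]
        if len(xs): L.append((v,100+xs.min(),100+xs.max()))
    print(L)
    v0,v1=L[0],L[-1]
    print('outer',plane(c,v0[1],v0[0],172).round(),plane(c,v1[1],v1[0],172).round(),'inner',plane(c,v0[2]+1,v0[0],172).round(),plane(c,v1[2]+1,v1[0],172).round())
im=cv2.imread('pics/t7.png');h=cv2.cvtColor(im,cv2.COLOR_BGR2HSV)
for v in (176,182,225,230,265): print(v,im[v,112:152].sum(1).tolist() if 0 else im[v,112:150,1].tolist())
for nm,rs in dict(red=[(0,6),(172,180)],green=[(50,85)]).items():
    m=0
    for a,b in rs: m=m|cv2.inRange(h,(a,110,40),(b,255,255))
    m[:,160:]=0
    n,_,st,ce=cv2.connectedComponentsWithStats(m)
    for i in range(1,n):
        if st[i,4]>30: print(nm,st[i].tolist(),ce[i].round(1),plane(c,*ce[i],160).round(0)[:2])
E
```

```text
t3.png
[(176, np.int64(108), np.int64(114)), (188, np.int64(108), np.int64(114)), (200, np.int64(108), np.int64(114)), (212, np.int64(108), np.int64(115)), (224, np.int64(109), np.int64(115)), (236, np.int64(109), np.int64(115)), (248, np.int64(109), np.int64(115)), (260, np.int64(109), np.int64(115)), (272, np.int64(109), np.int64(115)), (284, np.int64(109), np.int64(116))]
outer [585. 262. 172.] [353. 238. 172.] inner [585. 247. 172.] [353. 221. 172.]
t7.png
[(176, np.int64(108), np.int64(114)), (188, np.int64(109), np.int64(115)), (200, np.int64(109), np.int64(115)), (212, np.int64(109), np.int64(116)), (224, np.int64(110), np.int64(116)), (236, np.int64(110), np.int64(116)), (248, np.int64(111), np.int64(117)), (260, np.int64(111), np.int64(117)), (272, np.int64(111), np.int64(117)), (284, np.int64(112), np.int64(118))]
outer [585. 262. 172.] [353. 232. 172.] inner [585. 247. 172.] [353. 217. 172.]
176 [121, 123, 111, 50, 38, 43, 39, 44, 39, 39, 42, 49, 54, 48, 42, 33, 41, 84, 112, 114, 126, 117, 116, 116, 113, 119, 133, 127, 136, 144, 148, 144, 144, 166, 168, 150, 151, 150]
182 [117, 121, 113, 66, 38, 44, 43, 37, 42, 42, 72, 96, 101, 103, 96, 96, 102, 104, 110, 110, 115, 118, 121, 122, 117, 154, 196, 195, 192, 184, 181, 170, 97, 55, 83, 107, 101, 99]
225 [119, 115, 116, 120, 92, 34, 42, 42, 45, 47, 45, 32, 89, 131, 125, 127, 127, 124, 117, 106, 106, 105, 104, 106, 104, 100, 95, 134, 167, 162, 165, 166, 171, 163, 116, 45, 70, 97]
230 [122, 120, 115, 120, 98, 42, 39, 41, 41, 43, 45, 39, 62, 97, 104, 107, 103, 103, 107, 106, 106, 106, 108, 104, 105, 102, 102, 97, 132, 165, 163, 164, 165, 176, 138, 39, 65, 93]
265 [138, 136, 131, 125, 129, 110, 56, 27, 40, 42, 40, 41, 39, 48, 89, 106, 105, 108, 104, 105, 109, 107, 105, 102, 103, 108, 105, 101, 98, 137, 170, 165, 166, 169, 170, 164, 116, 39]
red [123, 193, 18, 16, 229] [131.2 200.6] [533. 210.]
green [120, 237, 16, 17, 214] [127.3 244.8] [436. 211.]
```

The door was nudged about 1.5° back and green was released under load. I'll pinch green lightly, lift it a little, and move it flush against the door wall so it swings upright about the pinch axis.

Request:
drive_tool --rows "35 2 0 0;70 5 0 0;105 7 0 0;130 9 0 -2;153 10 0 -3"

```text
time: 21.28
ee_pos: [437.7, 55.8, 227.7]
ee_rot: [180.0, 0.0, 97.0]
contact_force: [1.4, -0.0, -0.1]
finger_gap: 0.645
gripper_force: 0.0
```

Request:
drive_tool --rows "35 1 0 0;70 2 0 0;105 3 0 0;130 3 0 0;153 3 0 0"

```text
time: 21.7
ee_pos: [421.7, 208.1, 227.8]
ee_rot: [180.0, -0.0, 96.9]
contact_force: [0.5, 0.8, 0.4]
finger_gap: 0.642
gripper_force: 0.0
```

Request:
drive_tool --rows "0 0 0 0;0 0 0 0;0 0 0 0"

```text
time: 21.95
ee_pos: [422.8, 204.4, 227.3]
ee_rot: [-180.0, 0.0, 96.8]
contact_force: [0.3, -0.9, -0.2]
finger_gap: 0.642
gripper_force: 0.0
```

```bash
python3 - <<'E'
from h import *
s=telemetry.get_obs();print(s['time'],s['ee_pos'],s['ee_rot'],tool((436,202,132)))
im,c=snap('wrist','w8.png');print(proj(c,(436,209.5,165)))
cv2.imwrite('pics/w8.png',im[:300,:,::-1])
E
```

```text
21.95 [422.80036171 204.38053618 227.34373246] [-1.79972934e+02  3.49343967e-02  9.67647719e+01] [-3.86066005 12.87237097 95.34003405]
[272.41979211 190.90387373]
```

View pics/w8.png

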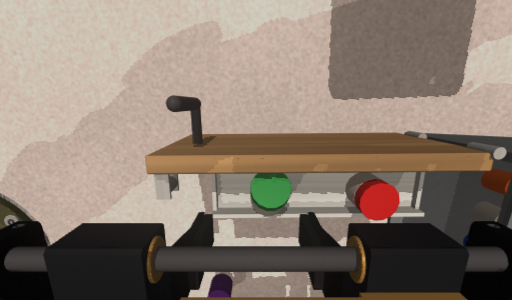

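Wrist view: the green lid is at (271,190) against a predicted (272,191), and red is upright at (377,200). I'm descending and pinching lightly.

Request:
drive_tool --rows "-4 13 25 0;-4 13 50 0;-4 13 70 0;-4 13 85 0;-4 13 95 0"

```text
time: 22.42
ee_pos: [435.8, 200.1, 130.6]
ee_rot: [-179.8, 0.0, 96.6]
contact_force: [0.3, 0.1, 0.6]
finger_gap: 0.643
gripper_force: 0.0
```

Request:
drive_tool --rows "0 0 0 0;0 0 0 0;0 0 0 0;0 0 0 0;0 0 0 0" --claw 25 --grip_force 5

```text
time: 22.83
ee_pos: [437.1, 202.0, 133.5]
ee_rot: [179.9, 0.0, 96.7]
contact_force: [-0.6, -0.2, 1.6]
finger_gap: 0.413
gripper_force: 5.0
```

Request:
drive_tool --rows "0 0 0 0;0 0 0 0;0 0 0 0;0 0 0 0;0 0 0 0"

```text
time: 23.25
ee_pos: [437.1, 202.1, 133.1]
ee_rot: [179.9, 0.0, 96.7]
contact_force: [-0.5, -0.3, 5.3]
finger_gap: 0.412
gripper_force: 5.0
```

Request:
drive_tool --rows "0 0 -3 0;0 0 -7 0;0 0 -10 0;2 0 -10 0;4 0 -10 0"

```text
time: 23.67
ee_pos: [436.0, 205.7, 142.5]
ee_rot: [-180.0, 0.0, 96.7]
contact_force: [-0.2, -0.5, -0.1]
finger_gap: 0.409
gripper_force: 5.0
```

Request:
drive_tool --rows "1 0 0 0;2 0 0 0;4 0 0 0;6 0 0 0;7 0 0 0"

```text
time: 24.08
ee_pos: [434.9, 213.2, 142.4]
ee_rot: [-180.0, -0.0, 96.8]
contact_force: [-0.1, -0.2, -0.4]
finger_gap: 0.411
gripper_force: 5.0
```

```bash
python3 - <<'E'
from h import *
s=telemetry.get_obs();print(s['time'],s['ee_pos'],s['ee_rot'],s['contact_force'],s['finger_gap'])
im,c=snap('scene','s9.png')
cv2.imwrite('pics/s9c.png',cv2.resize(im[110:185,270:370,::-1],(560,420),interpolation=cv2.INTER_CUBIC))
E
```

```text
24.0833 [434.92596875 213.21383062 142.35145484] [-1.79973503e+02 -5.61260624e-03  9.67727024e+01] [-0.05186108 -0.2147494  -0.43110687] 0.4113554057545557
```

View pics/s9c.png

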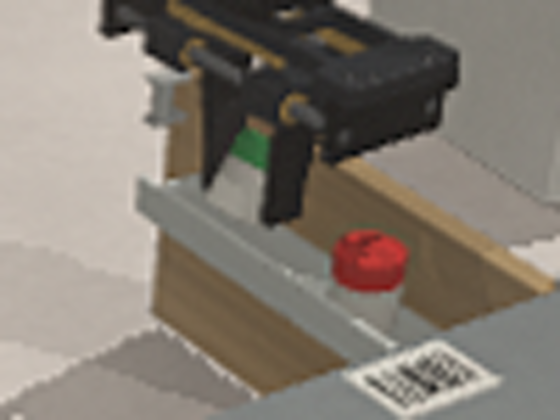

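Request:
drive_tool --rows "2 0 0 0;4 0 0 0;6 0 3 0;6 0 6 0;6 0 9 0"

```text
time: 24.55
ee_pos: [434.5, 219.1, 133.2]
ee_rot: [180.0, -0.0, 96.8]
contact_force: [-0.5, -0.1, 3.0]
finger_gap: 0.412
gripper_force: 5.0
```

Request:
drive_tool --rows "0 0 1 0;0 0 2 0;0 0 3 0;0 0 3 0;0 0 3 0"

```text
time: 24.97
ee_pos: [434.6, 219.2, 131.2]
ee_rot: [180.0, -0.0, 96.8]
contact_force: [-2.4, -0.8, 6.0]
finger_gap: 0.409
gripper_force: 5.0
```

Request:
drive_tool --rows "0 0 1 0;0 0 2 0;0 0 3 0;0 0 3 0;0 0 3 0"

```text
time: 25.38
ee_pos: [434.7, 219.2, 128.2]
ee_rot: [180.0, -0.0, 96.8]
contact_force: [-1.1, 0.3, 6.5]
finger_gap: 0.413
gripper_force: 5.0
```

```bash
python3 - <<'E'
from h import *
im,c=snap('scene','s10.png')
cv2.imwrite('pics/s10c.png',cv2.resize(im[110:185,270:370,::-1],(560,420),interpolation=cv2.INTER_CUBIC))
E
```

```text
(no output)
```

View pics/s10c.png

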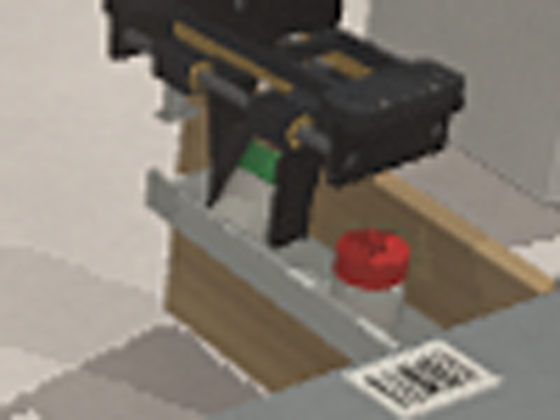

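I've gone over the picture limit, so I won't view any more and will check numerically. I'm releasing, rising, and comparing the lid's axis angle in the scene masks: s7 as the tilted reference, red as the upright one.

Request:
drive_tool --rows "0 0 -1 0;0 0 -2 0;0 0 -2 0;0 0 -2 0;0 0 -2 0"

```text
time: 25.85
ee_pos: [434.3, 218.6, 129.2]
ee_rot: [-180.0, 0.0, 96.7]
contact_force: [0.8, 0.7, -0.2]
finger_gap: 0.41
gripper_force: 5.0
```

Request:
drive_tool --rows "0 0 0 0;0 0 0 0;0 0 0 0;0 0 0 0;0 0 0 0" --claw 50

```text
time: 26.27
ee_pos: [434.4, 218.7, 129.5]
ee_rot: [-180.0, 0.0, 96.7]
contact_force: [-0.4, 0.0, -0.5]
finger_gap: 0.564
gripper_force: 0.0
```

Request:
drive_tool --rows "0 0 -15 0;0 0 -40 0;0 0 -65 0;0 0 -80 0;0 0 -95 0"

```text
time: 26.68
ee_pos: [434.7, 219.0, 225.9]
ee_rot: [179.9, 0.0, 96.8]
contact_force: [1.4, 0.1, 0.2]
finger_gap: 0.575
gripper_force: 0.0
```

Request:
drive_tool --rows "-35 0 0 0;-70 0 0 0;-105 0 0 0;-140 0 0 0;-175 0 0 0"

```text
time: 27.1
ee_pos: [454.9, 43.3, 224.8]
ee_rot: [180.0, 0.1, 96.8]
contact_force: [0.2, 0.3, -0.3]
finger_gap: 0.572
gripper_force: 0.0
```

Request:
drive_tool --rows "-35 0 0 0;-70 0 0 0;-105 0 0 0;-130 0 0 0;-130 0 0 0"

```text
time: 27.52
ee_pos: [470.0, -90.8, 224.1]
ee_rot: [-180.0, 0.1, 96.2]
contact_force: [-0.1, 0.1, -0.4]
finger_gap: 0.576
gripper_force: 0.0
```

```bash
cat >> h.py <<'E'
def lids(st,im):
    h=cv2.cvtColor(im,cv2.COLOR_BGR2HSV);o={}
    for nm,rs in dict(red=[(0,8),(172,180)],green=[(45,90)]).items():
        m=0
        for a,b in rs: m=m|cv2.inRange(h,(a,100,35),(b,255,255))
        if st=='scene': m[185:]=0;m[:110]=0;m[:,:280]=0;m[:,380:]=0
        else: m[:160]=0;m[300:]=0;m[:,165:]=0;m[:,:95]=0
        p=np.argwhere(m)[:,::-1].astype(float)
        if len(p)<20: continue
        C=np.cov(p.T);w,V=np.linalg.eigh(C);a=V[:,1];o[nm]=(len(p),p.mean(0).round(1),round(np.degrees(np.arctan2(a[1],a[0])))%180,np.sqrt(w).round(2))
    return o
def tri(c1,p1,c2,p2):
    o1,d1=ray(c1,*p1);o2,d2=ray(c2,*p2);A=np.stack([d1,-d2],1);t=np.linalg.lstsq(A,o2-o1,rcond=None)[0];a,b=o1+t[0]*d1,o2+t[1]*d2;return ((a+b)/2).round(1),np.linalg.norm(a-b).round(1)
E
python3 - <<'E'
from h import *
snap('top','t11.png');snap('scene','s11.png')
c=imaging.get_calibration('top');s=imaging.get_calibration('scene')
for k in('7','11'):
    a=lids('top',cv2.imread(f'pics/t{k}.png'));b=lids('scene',cv2.imread(f'pics/s{k}.png'));print(k);print(a);print(b)
    for n in('red','green'): print(n,tri(c,a[n][1],s,b[n][1]))
im=cv2.imread('pics/t11.png');h=cv2.cvtColor(im,cv2.COLOR_BGR2HSV);m=cv2.inRange(h,(8,70,85),(25,255,255));L=[]
for v in range(170,296,12):
    xs=np.where(m[v,98:128])[0]
    if len(xs):L.append((v,98+xs.min(),98+xs.max()))
print(np.array(L).tolist());v0,v1=L[0],L[-1]
print('outer',plane(c,v0[1],v0[0],172).round(),plane(c,v1[1],v1[0],172).round(),'inner',plane(c,v0[2]+1,v0[0],172).round(),plane(c,v1[2]+1,v1[0],172).round())
print(telemetry.get_obs()['ee_pos'])
E
```

```text
7
{'red': (232, array([131.2, 200.7]), 6, array([4.05, 4.6 ])), 'green': (217, array([127.3, 244.8]), 118, array([4.08, 4.32]))}
{'red': (129, array([334.8, 157.1]), 7, array([2.93, 3.55])), 'green': (53, array([314.2, 141.1]), 27, array([1.45, 3.11]))}
red (array([533.3, 211.4, 156.2]), np.float64(0.3))
green (array([435.7, 211.1, 158.6]), np.float64(0.1))
11
{'red': (239, array([127.5, 202.8]), 8, array([4.13, 4.63])), 'green': (209, array([119.6, 245.4]), 102, array([3.88, 4.36]))}
{'red': (128, array([335.9, 155.8]), 11, array([2.9 , 3.56])), 'green': (46, array([318.4, 139.8]), 31, array([1.22, 3.26]))}
red (array([528.4, 219.2, 155.8]), np.float64(0.7))
green (array([433.9, 227.5, 158.1]), np.float64(0.5))
[[170, 107, 114], [182, 106, 113], [194, 106, 112], [206, 105, 111], [218, 104, 110], [230, 103, 110], [242, 102, 109], [254, 102, 108], [266, 101, 107], [278, 100, 106], [290, 99, 105]]
outer [599. 266. 172.] [340. 257. 172.] inner [599. 248. 172.] [341. 243. 172.]
[470.1730633  -84.83282002 224.28961802]
```

Green is still leaning at about 30°, because the door gives way when pushed. I'll lift it out and stand it on free table, where a lean under 40° rocks upright on release, then regrasp it and place it nearer the door wall without pressing.

Request:
drive_tool --rows "35 0 0 1;70 0 0 2;105 -1 0 3;130 -2 0 4;155 -2 0 4"

```text
time: 28.03
ee_pos: [449.0, 73.2, 224.6]
ee_rot: [180.0, 0.0, 92.9]
contact_force: [-0.1, -0.1, 0.2]
finger_gap: 0.574
gripper_force: 0.0
```

Request:
drive_tool --rows "35 10 0 0;70 10 0 0;105 10 0 0;130 10 0 0;150 10 0 0"

```text
time: 28.45
ee_pos: [451.0, 224.6, 224.9]
ee_rot: [180.0, -0.0, 93.1]
contact_force: [0.3, 0.0, 0.2]
finger_gap: 0.575
gripper_force: 0.0
```

Request:
drive_tool --rows "0 0 0 0;0 0 0 0;0 0 0 0"

```text
time: 28.7
ee_pos: [452.4, 219.9, 224.4]
ee_rot: [-180.0, 0.1, 92.8]
contact_force: [1.0, -0.5, 0.4]
finger_gap: 0.575
gripper_force: 0.0
```

```bash
python3 - <<'E'
from h import *
s=telemetry.get_obs();print(s['ee_pos'],s['ee_rot'],tool((434,219.5,131)))
E
```

```text
[452.41020095 219.93504    224.38534296] [-1.79981076e+02  5.39732689e-02  9.28152818e+01] [  0.55769339 -18.37850452  93.39093419]
```

Request:
drive_tool --rows "0 -18 0 0;0 -18 30 0;0 -18 60 0;0 -18 82 0;0 -18 93 0"

```text
time: 29.12
ee_pos: [433.5, 216.6, 128.8]
ee_rot: [-179.8, 0.1, 92.6]
contact_force: [-0.1, -0.8, -0.7]
finger_gap: 0.576
gripper_force: 0.0
```

Request:
drive_tool --rows "0 0 0 0;0 0 0 0;0 0 0 0;0 0 0 0;0 0 0 0" --claw 25 --grip_force 12

```text
time: 29.53
ee_pos: [436.0, 219.3, 132.8]
ee_rot: [179.9, -0.0, 92.7]
contact_force: [0.9, 0.4, 1.2]
finger_gap: 0.411
gripper_force: 12.0
```

Request:
drive_tool --rows "0 0 0 0;0 0 0 0;0 0 -20 0;0 0 -45 0;0 0 -70 0"

```text
time: 29.95
ee_pos: [434.0, 218.8, 201.8]
ee_rot: [-179.9, 0.0, 92.8]
contact_force: [1.1, -0.4, -0.9]
finger_gap: 0.41
gripper_force: 12.0
```

Request:
drive_tool --rows "-30 6 0 0;-60 12 0 0;-90 20 0 0;-115 30 0 0;-120 35 0 0"

```text
time: 30.37
ee_pos: [476.6, 95.1, 201.2]
ee_rot: [-180.0, 0.2, 92.3]
contact_force: [0.9, -0.5, -0.4]
finger_gap: 0.413
gripper_force: 12.0
```

Request:
drive_tool --rows "-30 6 0 0;-60 12 -2 0;-90 20 30 0;-100 20 60 0;-100 20 90 0"

```text
time: 30.78
ee_pos: [500.9, -2.1, 110.2]
ee_rot: [180.0, 0.1, 92.4]
contact_force: [0.0, 0.7, -1.7]
finger_gap: 0.408
gripper_force: 12.0
```

```bash
python3 - <<'E'
from h import *
s=telemetry.get_obs();print(s['ee_pos'],s['ee_rot'],s['finger_gap'],s['contact_force'])
E
```

```text
[500.86865678  -2.07141981 110.2407956 ] [1.79987238e+02 8.72260717e-02 9.24199337e+01] 0.4078962111914788 [ 0.04765939  0.66235629 -1.68094509]
```

Request:
drive_tool --rows "0 0 30 0;0 0 60 0;0 0 80 0;0 0 90 0;0 0 96 0"

```text
time: 31.2
ee_pos: [499.3, 2.4, 14.0]
ee_rot: [-179.8, -0.1, 92.8]
contact_force: [0.3, 0.4, -0.1]
finger_gap: 0.408
gripper_force: 12.0
```

Request:
drive_tool --rows "0 0 1 0;0 0 2 0;0 0 2 0;0 0 2 0;0 0 2 0"

```text
time: 31.62
ee_pos: [501.2, 1.7, 14.5]
ee_rot: [179.9, 0.0, 92.7]
contact_force: [-0.1, -0.6, -0.1]
finger_gap: 0.409
gripper_force: 12.0
```

Request:
drive_tool --rows "0 0 0 0;0 0 0 0;0 0 0 0;0 0 0 0;0 0 0 0" --claw 56

```text
time: 32.03
ee_pos: [500.4, 1.8, 13.5]
ee_rot: [-180.0, 0.0, 92.7]
contact_force: [-0.1, 0.7, 0.3]
finger_gap: 0.623
gripper_force: 0.0
```

Request:
drive_tool --rows "0 0 -30 0;0 0 -60 0;0 0 -90 0;0 0 -120 0;0 0 -130 0"

```text
time: 32.45
ee_pos: [502.9, 2.2, 147.8]
ee_rot: [179.6, 0.1, 92.8]
contact_force: [1.0, -0.4, -0.4]
finger_gap: 0.642
gripper_force: 0.0
```

Request:
drive_tool --rows "0 0 0 0;0 0 0 0;0 0 0 0"

```text
time: 32.7
ee_pos: [499.2, 1.7, 141.8]
ee_rot: [-179.8, -0.0, 92.7]
contact_force: [-0.0, -0.0, 0.2]
finger_gap: 0.646
gripper_force: 0.0
```

```bash
python3 - <<'E'
from h import *
s=telemetry.get_obs();print(s['ee_pos'],s['ee_rot'])
im,cw=snap('wrist','w12.png');im2,cs=snap('scene','s12.png')
def g(im,c,z):
    h=cv2.cvtColor(im,cv2.COLOR_RGB2HSV);m=cv2.inRange(h,(45,100,35),(90,255,255));n,lab,st,ce=cv2.connectedComponentsWithStats(m)
    for i in range(1,n):
        if st[i,4]>25:
            p=np.argwhere(lab==i)[:,::-1].astype(float);w,V=np.linalg.eigh(np.cov(p.T));a=V[:,1]
            print(st[i].tolist(),ce[i].round(1),plane(c,*ce[i],z).round(0)[:2],round(np.degrees(np.arctan2(a[1],a[0])))%180,np.sqrt(w).round(2))
g(im,cw,42);print();g(im2,cs,38)
E
```

```text
[499.15232498   1.69006702 141.78500731] [-1.79830649e+02 -1.10311316e-02  9.27384673e+01]
[241, 180, 34, 35, 926] [257.7 197.4] [501. -14.] 84 [8.4  8.79]

[408, 0, 7, 28, 50] [411.7  12. ] [-1004.  2061.] 96 [1.21 7.41]
[251, 204, 11, 10, 71] [255.8 207.7] [500. -14.] 172 [2.01 3.13]
[256, 337, 10, 10, 40] [261.8 343. ] [ 889. -216.] 132 [1.47 3.22]
[252, 348, 13, 11, 29] [258.1 354.4] [ 908. -235.] 173 [3.28 4.84]
```

Green stands upright at (501,-14). Before placing it again I'm measuring the rack directly: the floor's back edge and the rail's top inner edge in t5, t7 and t11.

```bash
python3 - <<'E'
from h import *
c=imaging.get_calibration('top')
for f in('t3','t5','t7','t11'):
    im=cv2.imread(f'pics/{f}.png').astype(int);g=im[:,:,1];sat=im.max(2)-im.min(2)
    print(f)
    for v in (218,224,230,258,264):
        r=g[v]; d=np.diff(r)
        if f!='t3' and v in(): continue
        # door inner top edge: biggest drop 103..120 ; floor start: biggest rise 115..130 ; rail: biggest rise 130..143
        a=103+np.argmin(d[103:121]);b=116+np.argmax(d[116:130]);e=130+np.argmax(d[130:145])
        print(v,'wall',plane(c,a+.5,v,172)[:2].round(0),'floor',plane(c,b+.5,v,120)[:2].round(0),'rail',plane(c,e+.5,v,138)[:2].round(0),a,b,e)
E
```

```text
t3
218 wall [492. 237.] floor [499. 240.] rail [497. 200.] 115 122 137
224 wall [479. 236.] floor [485. 239.] rail [484. 199.] 115 122 137
230 wall [466. 235.] floor [471. 237.] rail [470. 193.] 115 122 139
258 wall [407. 229.] floor [408. 229.] rail [408. 188.] 115 123 139
264 wall [394. 228.] floor [394. 228.] rail [395. 189.] 115 123 138
t5
218 wall [492. 241.] floor [498. 244.] rail [497. 202.] 113 120 136
224 wall [479. 240.] floor [485. 241.] rail [484. 201.] 113 121 136
230 wall [466. 256.] floor [471. 242.] rail [470. 200.] 105 120 136
258 wall [407. 236.] floor [408. 236.] rail [408. 197.] 112 120 135
264 wall [394. 234.] floor [394. 235.] rail [395. 196.] 112 120 135
t7
218 wall [492. 235.] floor [499. 237.] rail [497. 198.] 116 123 138
224 wall [479. 234.] floor [485. 236.] rail [484. 197.] 116 123 138
230 wall [466. 233.] floor [471. 233.] rail [470. 193.] 116 124 139
258 wall [407. 225.] floor [408. 225.] rail [408. 186.] 117 125 140
264 wall [394. 224.] floor [395. 224.] rail [395. 185.] 117 125 140
t11
218 wall [492. 248.] floor [498. 249.] rail [497. 209.] 110 118 133
224 wall [479. 247.] floor [484. 248.] rail [483. 206.] 110 118 134
230 wall [466. 248.] floor [471. 246.] rail [470. 209.] 109 118 132
258 wall [406. 244.] floor [407. 245.] rail [408. 206.] 108 116 131
264 wall [394. 245.] floor [394. 244.] rail [395. 203.] 107 116 132
```

The door had swung further open when green went in, so its base landed on the rail. I'm regrasping green, then measuring the door afresh before placing.

Request:
drive_tool --rows "-16 1 30 0;-16 1 60 0;-16 1 95 0;-16 1 118 0;-16 1 128 0"

```text
time: 33.22
ee_pos: [498.2, -13.8, 10.9]
ee_rot: [-179.5, -0.1, 92.8]
contact_force: [-0.6, 0.1, -0.6]
finger_gap: 0.645
gripper_force: 0.0
```

Request:
drive_tool --rows "0 0 0 0;0 0 0 0;0 0 0 0;0 0 0 0;0 0 0 0" --claw 20 --grip_force 15

```text
time: 33.63
ee_pos: [503.5, -14.2, 17.1]
ee_rot: [179.8, 0.1, 92.7]
contact_force: [0.4, 0.7, 2.8]
finger_gap: 0.408
gripper_force: 15.0
```

Request:
drive_tool --rows "0 0 0 0;0 0 0 0;0 0 0 0;0 0 0 0;0 0 0 0"

```text
time: 34.05
ee_pos: [503.5, -14.2, 17.0]
ee_rot: [179.9, 0.1, 92.7]
contact_force: [-1.7, 0.7, 6.2]
finger_gap: 0.413
gripper_force: 15.0
```

Request:
drive_tool --rows "0 0 -35 0;-10 0 -70 0;-20 0 -105 0;-30 0 -140 0;-40 0 -172 0"

```text
time: 34.47
ee_pos: [504.0, -54.3, 190.0]
ee_rot: [179.9, 0.1, 92.8]
contact_force: [0.8, -1.1, -0.7]
finger_gap: 0.409
gripper_force: 15.0
```

Request:
drive_tool --rows "0 0 0 0;0 0 0 0;0 0 0 0"

```text
time: 34.72
ee_pos: [503.5, -53.9, 187.0]
ee_rot: [-179.9, 0.0, 92.7]
contact_force: [0.2, 0.7, -0.3]
finger_gap: 0.406
gripper_force: 15.0
```

```bash
cat > door.py <<'E'
from h import *
c=imaging.get_calibration('top')
snap('top','tt.png');im=cv2.imread('pics/tt.png').astype(int);g=im[:,:,1];W=[];F=[];Rr=[]
for v in range(212,278,3):
    d=np.diff(g[v]);a=103+np.argmin(d[103:121]);b=113+np.argmax(d[113:130]);e=129+np.argmax(d[129:145])
    W.append(plane(c,a+.5,v,172)[:2]);F.append(plane(c,b+.5,v,120)[:2]);Rr.append(plane(c,e+.5,v,138)[:2])
for n,A in(('wall',W),('floor',F),('rail',Rr)):
    A=np.array(A);ok=np.ones(len(A),bool)
    for _ in range(3):
        k=np.polyfit(A[ok,0],A[ok,1],1);r=abs(A[:,1]-np.polyval(k,A[:,0]));ok=r<max(3,2*np.median(r))
    print(n,'slope deg',np.degrees(np.arctan(k[0])).round(1),'y at 433/480/531',np.polyval(k,[433,480,531]).round(1))
b=lids('top',cv2.imread('pics/tt.png'));print(b)
s=telemetry.get_obs();print(s['time'],s['ee_pos'],s['ee_rot'],s['finger_gap'])
E
python3 door.py
```

```text
wall slope deg 1.6 y at 433/480/531 [245.7 247.1 248.6]
floor slope deg 1.3 y at 433/480/531 [246.7 247.8 249. ]
rail slope deg 1.6 y at 433/480/531 [207.3 208.7 210.1]
{'red': (239, array([127.5, 202.8]), 8, array([4.13, 4.63]))}
34.7667 [503.02079547 -53.56978531 186.24901259] [-1.79866214e+02 -1.48056007e-02  9.27791253e+01] 0.40977195271531175
```

Request:
drive_tool --rows "28 -6 0 0;56 -12 0 0;84 -18 0 0;112 -24 0 0;141 -30 0 0"

```text
time: 35.18
ee_pos: [465.5, 86.8, 185.8]
ee_rot: [-179.8, 0.0, 92.8]
contact_force: [-1.1, 0.1, -0.3]
finger_gap: 0.408
gripper_force: 15.0
```

Request:
drive_tool --rows "28 -6 0 0;56 -12 0 0;84 -18 0 0;112 -24 0 0;141 -29 0 0"

```text
time: 35.6
ee_pos: [429.6, 225.9, 185.9]
ee_rot: [-179.8, 0.1, 92.8]
contact_force: [0.8, 0.0, 0.2]
finger_gap: 0.411
gripper_force: 15.0
```

Request:
drive_tool --rows "0 0 0 0;0 0 0 0;0 0 0 0"

```text
time: 35.85
ee_pos: [430.9, 224.2, 186.2]
ee_rot: [-179.9, 0.1, 92.8]
contact_force: [-0.3, 0.3, -0.3]
finger_gap: 0.409
gripper_force: 15.0
```

```bash
python3 - <<'E'
from h import *
s=telemetry.get_obs();print(s['ee_pos'],s['ee_rot'],tool((430,225.5,138)))
E
```

```text
[430.85624622 224.17718757 186.23862856] [-1.79854610e+02  5.29545124e-02  9.27819075e+01] [ 1.40739392 -0.66862859 48.23920039]
```

Request:
drive_tool --rows "1 0 10 0;1 0 20 0;1 0 28 0;1 0 36 0;1 0 41 0"

```text
time: 36.27
ee_pos: [432.3, 225.7, 145.8]
ee_rot: [179.9, -0.0, 92.7]
contact_force: [1.4, 1.3, 4.3]
finger_gap: 0.412
gripper_force: 15.0
```

Request:
drive_tool --rows "0 0 2 0;0 0 4 0;0 0 6 0;0 0 7 0;0 0 7 0"

```text
time: 36.68
ee_pos: [432.3, 226.2, 140.2]
ee_rot: [179.9, -0.0, 92.7]
contact_force: [0.8, 0.7, 6.2]
finger_gap: 0.415
gripper_force: 15.0
```

```bash
python3 - <<'E'
from h import *
snap('scene','s14.png');print(lids('scene',cv2.imread('pics/s14.png')))
im=cv2.imread('pics/s10.png');print(lids('scene',im))
s=telemetry.get_obs();print(s['ee_pos'],s['contact_force'])
E
```

```text
{'red': (129, array([336.1, 155.7]), 12, array([2.92, 3.55])), 'green': (38, array([316.7, 138.4]), 64, array([1.66, 1.97]))}
{'red': (126, array([336. , 155.9]), 6, array([2.89, 3.51])), 'green': (26, array([316.1, 138.6]), 31, array([1.37, 1.81]))}
[432.34157621 226.16164072 140.26371275] [-0.00607993  0.43008496  5.68505732]
```

Request:
drive_tool --rows "0 0 1 0;0 0 2 0;0 0 3 0;0 0 3 0;0 0 3 0"

```text
time: 37.15
ee_pos: [432.5, 226.9, 139.3]
ee_rot: [179.9, 0.0, 92.7]
contact_force: [-4.2, -1.9, 20.4]
finger_gap: 0.408
gripper_force: 15.0
```

Request:
drive_tool --rows "0 0 0 0;0 0 0 0;0 0 0 0"

```text
time: 37.4
ee_pos: [432.5, 226.9, 139.3]
ee_rot: [179.9, 0.0, 92.7]
contact_force: [-3.5, -1.8, 20.1]
finger_gap: 0.411
gripper_force: 15.0
```

Firm support at TCP 139, so the pot's base is at about 121. That is the rack floor, not the rail. I'm unloading and releasing.

Request:
drive_tool --rows "0 0 -1 0;0 0 -2 0;0 0 -2 0;0 0 -2 0;0 0 -2 0"

```text
time: 37.82
ee_pos: [432.5, 226.4, 139.7]
ee_rot: [179.9, -0.0, 92.7]
contact_force: [0.8, 0.5, 8.7]
finger_gap: 0.41
gripper_force: 15.0
```

Request:
drive_tool --rows "0 0 0 0;0 0 0 0;0 0 0 0;0 0 0 0;0 0 0 0" --claw 52

```text
time: 38.23
ee_pos: [431.1, 225.5, 138.0]
ee_rot: [-179.9, 0.0, 92.7]
contact_force: [0.6, -0.3, -0.2]
finger_gap: 0.588
gripper_force: 0.0
```

Request:
drive_tool --rows "0 0 -10 0;0 0 -35 0;0 0 -60 0;0 0 -80 0;0 0 -95 0"

```text
time: 38.65
ee_pos: [432.1, 226.4, 236.1]
ee_rot: [179.9, -0.0, 92.8]
contact_force: [-0.3, 0.5, -0.2]
finger_gap: 0.598
gripper_force: 0.0
```

Request:
drive_tool --rows "-35 5 0 0;-70 10 0 0;-105 15 0 0;-140 20 0 0;-175 25 0 0"

```text
time: 39.07
ee_pos: [465.0, 50.7, 234.5]
ee_rot: [179.9, 0.1, 92.8]
contact_force: [1.0, 0.3, -0.7]
finger_gap: 0.596
gripper_force: 0.0
```

Request:
drive_tool --rows "-35 0 0 0;-70 0 0 0;-105 0 0 0;-120 0 0 0;-120 0 0 0"

```text
time: 39.48
ee_pos: [470.3, -72.4, 233.9]
ee_rot: [-180.0, 0.1, 92.3]
contact_force: [0.4, 0.1, -0.1]
finger_gap: 0.596
gripper_force: 0.0
```

```bash
python3 door.py; python3 - <<'E'
from h import *
snap('scene','s15.png');b=lids('scene',cv2.imread('pics/s15.png'));print(b)
c=imaging.get_calibration('top');s=imaging.get_calibration('scene');a=lids('top',cv2.imread('pics/tt.png'))
for n in('red','green'): print(n,tri(c,a[n][1],s,b[n][1]))
E
```

```text
wall slope deg 0.4 y at 433/480/531 [250.1 250.4 250.8]
floor slope deg 18.4 y at 433/480/531 [230.  245.7 262.7]
rail slope deg 11.1 y at 433/480/531 [200.1 209.3 219.4]
{'red': (239, array([126.6, 203.4]), 10, array([4.11, 4.64])), 'green': (229, array([117.6, 246.1]), 136, array([4.18, 4.43]))}
39.5333 [470.55380984 -69.32840364 233.91874861] [-1.79997368e+02 -2.61202724e-02  9.25172745e+01] 0.5973408638810624
{'red': (130, array([336.2, 155.3]), 10, array([2.92, 3.62])), 'green': (65, array([319.4, 139. ]), 24, array([1.73, 3.12]))}
red (array([527. , 221.1, 156.1]), np.float64(0.4))
green (array([432.4, 231.7, 158.9]), np.float64(0.1))
```

Green's lid axis is 24° off again and its lid touches the door, so the base probably caught on the rail. I'm measuring the trough's true width from straight above with the wrist camera, numerically.

Request:
drive_tool --rows "35 2 0 0;70 4 0 0;105 5 0 0;140 6 0 0;170 8 0 0"

```text
time: 40.0
ee_pos: [469.3, 107.5, 234.2]
ee_rot: [180.0, 0.0, 93.0]
contact_force: [0.5, -0.6, 0.0]
finger_gap: 0.6
gripper_force: 0.0
```

Request:
drive_tool --rows "25 0 0 0;50 0 0 0;50 0 0 0;50 0 0 0;50 0 0 0"

```text
time: 40.42
ee_pos: [467.7, 153.1, 233.6]
ee_rot: [-180.0, 0.0, 92.9]
contact_force: [-0.6, -0.5, -0.3]
finger_gap: 0.597
gripper_force: 0.0
```

```bash
python3 - <<'E'
from h import *
import pickle
im,c=snap('wrist','w16.png');pickle.dump(c,open('w16.pkl','wb'))
s=telemetry.get_obs();print(s['ee_pos'],np.array(c['world_from_camera'])[:3,3].round())
for x in (480,490):
    print('x',x)
    for z,ys in ((172,range(240,276,2)),(138,range(186,262,2))):
        out=[]
        for y in ys:
            u,v=proj(c,(x,y,z))
            if 0<=v<384: out.append((y,int(im[int(v),int(u),0]),int(im[int(v),int(u),2])))
        print(z,out)
h=cv2.cvtColor(im,cv2.COLOR_RGB2HSV)
for nm,rs in dict(red=[(0,8),(172,180)],green=[(45,90)]).items():
    m=0
    for a,b in rs: m=m|cv2.inRange(h,(a,100,35),(b,255,255))
    n,lab,st,ce=cv2.connectedComponentsWithStats(m)
    for i in range(1,n):
        if st[i,4]>200:
            p=np.argwhere(lab==i)[:,::-1].astype(float);w,V=np.linalg.eigh(np.cov(p.T))
            print(nm,st[i].tolist(),plane(c,*ce[i],162).round(1)[:2],np.sqrt(w).round(1))
E
```

```text
[467.95264711 152.17960559 233.52115703] [463. 229. 396.]
x 480
172 [(240, 126, 112), (242, 121, 107), (244, 119, 106), (246, 58, 31), (248, 58, 32), (250, 133, 65), (252, 149, 73), (254, 148, 72), (256, 151, 74), (258, 158, 78), (260, 164, 81), (262, 168, 83), (264, 164, 117), (266, 203, 167), (268, 197, 162), (270, 195, 160), (272, 201, 166), (274, 198, 163)]
138 [(186, 158, 129), (188, 152, 124), (190, 155, 126), (192, 154, 124), (194, 151, 125), (196, 192, 171), (198, 159, 141), (200, 154, 137), (202, 193, 173), (204, 191, 172), (206, 190, 172), (208, 193, 174), (210, 190, 171), (212, 187, 167), (214, 187, 168), (216, 157, 140), (218, 118, 104), (220, 116, 103), (222, 122, 108), (224, 125, 111), (226, 120, 106), (228, 123, 109), (230, 123, 109), (232, 124, 110), (234, 126, 112), (236, 123, 109), (238, 124, 110), (240, 125, 111), (242, 127, 112), (244, 121, 107), (246, 119, 105), (248, 58, 32), (250, 57, 31), (252, 99, 49), (254, 151, 73), (256, 149, 73), (258, 148, 73), (260, 151, 74)]
x 490
172 [(240, 126, 112), (242, 122, 108), (244, 118, 104), (246, 57, 31), (248, 56, 31), (25
[... 260 characters left out ...]
122), (192, 153, 125), (194, 166, 140), (196, 191, 172), (198, 183, 164), (200, 132, 117), (202, 193, 174), (204, 192, 172), (206, 192, 173), (208, 194, 174), (210, 188, 169), (212, 188, 170), (214, 186, 168), (216, 119, 105), (218, 118, 104), (220, 117, 104), (222, 121, 107), (224, 125, 111), (226, 119, 105), (228, 123, 109), (230, 123, 109), (232, 124, 110), (234, 125, 111), (236, 123, 108), (238, 124, 110), (240, 126, 111), (242, 126, 112), (244, 122, 108), (246, 120, 106), (248, 61, 36), (250, 57, 31), (252, 86, 43), (254, 146, 71), (256, 148, 73), (258, 147, 72), (260, 151, 74)]
red [306, 98, 46, 43, 1556] [524.9 220. ] [10.8 11.5]
green [195, 78, 44, 47, 1597] [431.4 230.1] [10.7 11.9]
```

```bash
python3 - <<'E'
from h import *
import pickle
c=pickle.load(open('w16.pkl','rb'));im=cv2.imread('pics/w16.png')
for x in (525,431):
    u,_=proj(c,(x,225,150)); u=int(round(u))
    print(x,u,[(v,round(plane(c,u,v,162)[1]),im[v,u,::-1].tolist()) for v in range(66,160,3)])
h=cv2.cvtColor(im,cv2.COLOR_BGR2HSV)
# lid top-face brightness split
for n,(x,y,w,hh) in dict(red=(306,98,46,43),green=(195,78,44,47)).items():
    print(n,[int(im[v,x+w//2].max()) for v in range(y-2,y+hh+12,2)])
E
```

```text
525 326 [(66, 261, [156, 117, 76]), (69, 259, [150, 113, 73]), (72, 256, [146, 109, 71]), (75, 254, [149, 111, 72]), (78, 252, [141, 105, 69]), (81, 250, [56, 42, 29]), (84, 247, [56, 42, 30]), (87, 245, [119, 112, 104]), (90, 243, [122, 116, 108]), (93, 240, [125, 120, 110]), (96, 238, [123, 117, 108]), (99, 236, [182, 41, 37]), (102, 233, [186, 38, 34]), (105, 231, [185, 38, 34]), (108, 229, [184, 38, 34]), (111, 226, [185, 38, 35]), (114, 224, [184, 38, 34]), (117, 221, [185, 38, 35]), (120, 219, [184, 38, 34]), (123, 217, [183, 38, 35]), (126, 214, [183, 38, 34]), (129, 212, [183, 38, 35]), (132, 209, [183, 37, 34]), (135, 207, [182, 38, 35]), (138, 204, [183, 39, 35]), (141, 201, [127, 91, 84]), (144, 199, [121, 115, 106]), (147, 196, [153, 135, 124]), (150, 194, [156, 137, 126]), (153, 191, [162, 142, 130]), (156, 188, [160, 142, 130]), (159, 186, [157, 138, 127])]
431 219 [(66, 257, [155, 116, 76]), (69, 254, [152, 114, 75]), (72, 252, [151, 115, 74]), (75, 250, [80, 62, 42]), (78, 248, [41, 72, 38]), (81, 245, [38, 76, 39]), (84, 243, [37, 75, 38]), (87, 241, [58, 136, 67]), 
[... 251 characters left out ...]
64, 143, 74]), (120, 215, [29, 49, 29]), (123, 212, [30, 49, 29]), (126, 210, [93, 88, 78]), (129, 207, [94, 88, 79]), (132, 205, [95, 87, 78]), (135, 202, [87, 81, 73]), (138, 200, [145, 140, 129]), (141, 197, [157, 140, 128]), (144, 194, [151, 134, 123]), (147, 192, [152, 134, 124]), (150, 189, [151, 134, 123]), (153, 187, [159, 140, 129]), (156, 184, [155, 138, 126]), (159, 181, [152, 134, 123])]
red [122, 171, 186, 186, 185, 185, 185, 185, 184, 184, 185, 184, 184, 183, 183, 183, 183, 184, 184, 182, 182, 182, 170, 121, 121, 160, 153, 157, 160]
green [60, 74, 75, 75, 75, 136, 137, 137, 137, 138, 139, 139, 139, 139, 141, 140, 140, 142, 141, 142, 143, 86, 50, 50, 54, 96, 95, 96, 95, 93, 132]
```

Seen from above, the trough really is 50 mm wide: rail inside at y≈199, wall at y≈249. The pot must have swung in the grip, because the pinch was below its middle and the moves were fast. I'll take it out, stand it on the table, regrasp higher and harder, move slowly, and check the lid angle before lowering.

Request:
drive_tool --rows "35 -15 0 0;72 -33 0 0;72 -33 35 0;72 -33 70 0;72 -33 88 0"

```text
time: 40.88
ee_pos: [430.2, 221.3, 142.6]
ee_rot: [-179.8, 0.1, 92.7]
contact_force: [-0.2, -1.1, -0.6]
finger_gap: 0.592
gripper_force: 0.0
```

Request:
drive_tool --rows "0 0 5 0;0 0 11 0;0 0 11 0;0 0 11 0;0 0 11 0"

```text
time: 41.3
ee_pos: [432.8, 223.0, 135.8]
ee_rot: [179.9, -0.0, 92.7]
contact_force: [1.0, -0.2, -0.1]
finger_gap: 0.6
gripper_force: 0.0
```

Request:
drive_tool --rows "0 0 0 0;0 0 0 0;0 0 0 0;0 0 0 0;0 0 0 0" --claw 25 --grip_force 15

```text
time: 41.72
ee_pos: [431.9, 222.9, 134.7]
ee_rot: [180.0, 0.0, 92.7]
contact_force: [0.3, 0.9, 1.3]
finger_gap: 0.405
gripper_force: 15.0
```

Request:
drive_tool --rows "0 0 0 0;0 0 0 0;0 0 -20 0;0 0 -45 0;0 0 -70 0"

```text
time: 42.13
ee_pos: [430.9, 222.6, 204.6]
ee_rot: [-179.9, 0.0, 92.8]
contact_force: [0.5, -0.6, -0.3]
finger_gap: 0.409
gripper_force: 15.0
```

Request:
drive_tool --rows "-25 6 0 0;-50 12 0 0;-75 20 0 0;-100 30 0 0;-120 35 0 0"

```text
time: 42.55
ee_pos: [473.2, 102.2, 204.3]
ee_rot: [180.0, 0.1, 92.7]
contact_force: [0.4, -0.3, -0.5]
finger_gap: 0.409
gripper_force: 15.0
```

Request:
drive_tool --rows "-30 6 0 0;-60 12 0 0;-90 20 30 0;-105 20 60 0;-105 20 90 0"

```text
time: 42.97
ee_pos: [498.0, -4.6, 113.2]
ee_rot: [180.0, 0.1, 92.4]
contact_force: [1.0, -0.6, -0.7]
finger_gap: 0.408
gripper_force: 15.0
```

Request:
drive_tool --rows "0 0 30 0;0 0 60 0;0 0 80 0;0 0 88 0;0 0 93 0"

```text
time: 43.38
ee_pos: [496.3, 0.9, 20.1]
ee_rot: [-179.8, -0.0, 92.8]
contact_force: [-0.3, 0.2, -0.8]
finger_gap: 0.406
gripper_force: 15.0
```

Request:
drive_tool --rows "0 0 2 0;0 0 4 0;0 0 6 0;0 0 7 0;0 0 7 0"

```text
time: 43.8
ee_pos: [497.9, 0.6, 15.1]
ee_rot: [179.9, 0.0, 92.7]
contact_force: [0.3, -0.1, -0.3]
finger_gap: 0.411
gripper_force: 15.0
```

Request:
drive_tool --rows "0 0 0 0;0 0 0 0;0 0 0 0;0 0 0 0;0 0 0 0" --claw 56

```text
time: 44.22
ee_pos: [497.5, 0.7, 14.6]
ee_rot: [-180.0, 0.0, 92.7]
contact_force: [-0.1, -0.1, -0.4]
finger_gap: 0.624
gripper_force: 0.0
```

Request:
drive_tool --rows "0 0 -30 0;0 0 -60 0;0 0 -90 0;0 0 -120 0;0 0 -130 0"

```text
time: 44.63
ee_pos: [499.9, 1.0, 148.8]
ee_rot: [179.6, 0.1, 92.8]
contact_force: [1.1, 1.1, 0.3]
finger_gap: 0.64
gripper_force: 0.0
```

Request:
drive_tool --rows "0 0 0 0;0 0 0 0;0 0 0 0"

```text
time: 44.88
ee_pos: [496.2, 0.6, 142.8]
ee_rot: [-179.8, -0.0, 92.7]
contact_force: [-0.2, 0.1, 0.2]
finger_gap: 0.642
gripper_force: 0.0
```

```bash
cat > g.py <<'E'
from h import *
s=telemetry.get_obs();print(s['ee_pos'],s['ee_rot'])
im,cw=snap('wrist','wg.png');im2,cs=snap('scene','sg.png')
def g(im,c,z):
    h=cv2.cvtColor(im,cv2.COLOR_RGB2HSV);m=cv2.inRange(h,(45,100,35),(90,255,255));n,lab,st,ce=cv2.connectedComponentsWithStats(m)
    for i in range(1,n):
        if st[i,4]>20:
            p=np.argwhere(lab==i)[:,::-1].astype(float);w,V=np.linalg.eigh(np.cov(p.T));a=V[:,1]
            print(st[i].tolist(),ce[i].round(1),plane(c,*ce[i],z).round(0)[:2],round(np.degrees(np.arctan2(a[1],a[0])))%180,np.sqrt(w).round(2))
g(im,cw,42);print();g(im2[90:300,200:400]*0 if 0 else np.pad(im2[90:300],((90,0),(0,0),(0,0))),cs,38)
E
python3 g.py
```

```text
[496.19228608   0.56901582 142.79529801] [-1.79831247e+02 -1.09154380e-02  9.27448519e+01]
[242, 173, 34, 35, 926] [258.1 190.4] [498.  -8.] 91 [8.41 8.78]

[252, 203, 12, 11, 80] [257.9 206.9] [500.  -7.] 16 [2.43 3.2 ]
```

Request:
drive_tool --rows "-8 1 30 0;-8 1 60 0;-8 1 95 0;-8 1 118 0;-8 1 128 0"

```text
time: 45.4
ee_pos: [494.9, -6.9, 12.0]
ee_rot: [-179.5, -0.1, 92.8]
contact_force: [-0.9, 0.2, -0.1]
finger_gap: 0.645
gripper_force: 0.0
```

Request:
drive_tool --rows "0 0 0 0;0 0 0 0;0 0 0 0;0 0 0 0;0 0 0 0" --claw 20 --grip_force 45

```text
time: 45.82
ee_pos: [500.2, -7.3, 18.1]
ee_rot: [179.8, 0.1, 92.7]
contact_force: [0.2, 0.3, 2.4]
finger_gap: 0.402
gripper_force: 45.0
```

Request:
drive_tool --rows "0 0 0 0;0 0 0 0;0 0 0 0;0 0 0 0;0 0 0 0"

```text
time: 46.23
ee_pos: [500.2, -7.3, 18.0]
ee_rot: [179.9, 0.1, 92.7]
contact_force: [0.9, 0.7, 7.6]
finger_gap: 0.407
gripper_force: 45.0
```

Request:
drive_tool --rows "0 0 -4 0;0 0 -10 0;0 0 -20 0;0 0 -30 0;0 0 -40 0"

```text
time: 46.65
ee_pos: [498.9, -7.2, 57.7]
ee_rot: [180.0, 0.0, 92.8]
contact_force: [0.5, -0.4, -0.5]
finger_gap: 0.407
gripper_force: 45.0
```

Request:
drive_tool --rows "0 0 0 0;0 0 0 0;0 0 0 0;0 0 0 0"

```text
time: 46.98
ee_pos: [498.4, -7.3, 56.1]
ee_rot: [-179.9, 0.0, 92.7]
contact_force: [0.8, -0.4, 0.0]
finger_gap: 0.403
gripper_force: 45.0
```

```bash
python3 g.py; python3 - <<'E'
import cv2,numpy as np
im=cv2.imread('pics/sg.png')
from h import *
c=imaging.get_calibration('scene');s=telemetry.get_obs();p=s['ee_pos'];u,v=proj(c,(p[0],p[1],p[2]+5)).round().astype(int);print(u,v)
h=cv2.cvtColor(im,cv2.COLOR_BGR2HSV)
for y in range(v-18,v+22,2):
    print(y,''.join('G' if (45<=h[y,x,0]<=90 and h[y,x,1]>90) else ('#' if im[y,x].max()<75 else ('w' if im[y,x].max()>140 else '-')) for x in range(u-20,u+21)))
E
```

```text
[498.37094641  -7.31220394  56.09953335] [-1.79945591e+02  6.87813300e-03  9.27442740e+01]
[225, 210, 62, 37, 1774] [255.7 230.2] [498. -18.] 1 [ 9.56 15.61]
[247, 272, 18, 2, 31] [255.3 272.4] [499. -52.] 0 [0.5  4.72]

[252, 191, 7, 11, 52] [255.4 196.3] [452.  12.] 95 [1.87 2.91]
258 200
182 wwwwwwwwwww-########################-----
184 -wwwwwwwwww-#################--######----
186 wwwwww-wwwww#########---#########-#-#####
188 wwwwww-wwwww#######------################
190 -------wwwww-#######--#---###############
192 -------wwwww-##-GGGGG####################
194 -------wwwww-#GGGGGGG-###################
196 -------wwwww-#GGG-GGG-################--w
198 -------wwwwww-GGGGGGG############-wwwwwww
200 ------wwwwwwww-GGGGGG########wwwwwwwwwwww
202 wwwwwwwwwwwwww--w----########wwwwwwwwwwww
204 wwwwwwwwwwwwww---www-########wwwwwwwwwwww
206 wwwwwwwwwwwwww-----ww#####wwwwwwwwwwwwwww
208 wwwwwwwwwwwwwww----ww----wwwwwwwwwwwwwwww
210 wwwwwwwwwwwwwwwwwwwwwwwwwwwwwwwwwwwwwwwww
212 wwwwwwwwwwwwwwwwwwwwwwwwwwwwwwwwwwwwwwwww
214 wwwwwwwwwwwwwwwwwwwwwwwwwwwwwwwwwwwwwwwww
216 wwwwwwwwwwwwwwwwwwwwwwwwwwwwwwwwwwwwwwwww
218 wwwwwwwwwwwwwwwwwwwwwwwwwwwwwwwwwwwwwwwww
220 wwwwwwwwwwwwwwwwwwwwwwwwwwwwwwwwwwwwwwwww
```

```bash
cat > tilt.py <<'E'
from h import *
import sys
# in-hand pot: far (+tool x) lid edge row seen by wrist vs expected for tilts (top toward +tool x positive)
s=telemetry.get_obs();im,c=snap('wrist','wt.png')
h=cv2.cvtColor(im,cv2.COLOR_RGB2HSV);m=cv2.inRange(h,(45,100,35),(90,255,255));m[:,:235]=0;m[:,277:]=0
rows=np.where(m.sum(1)>255*6)[0];rows=rows[(rows>150)];print('green rows',rows.min(),rows.max(),'centre-col V profile',[int(im[v,256].max()) for v in range(195,262,2)])
r=R.from_euler('xyz',s['ee_rot'],degrees=True).as_matrix();g=float(sys.argv[1])
for a in (-30,-20,-10,0,10,20,30):
    t=np.radians(a);piv=np.array([0,0,-18.7]);
    def P(x,up): # pot coords: x lateral, up from pot bottom; pivot at height g+18.7
        X=x;U=up-(g+18.7);x2=X*np.cos(t)+U*np.sin(t);u2=-X*np.sin(t)+U*np.cos(t)
        return np.array(s['ee_pos'])+r@(piv+np.array([x2,0,-u2]))
    print(a,'top far',proj(c,P(18,42))[1].round(),'top near',proj(c,P(-18,42))[1].round(),'lid-bottom far',proj(c,P(18,30))[1].round(),'base far',proj(c,P(18,0))[1].round())
E
python3 tilt.py 18
```

```text
green rows 210 273 centre-col V profile [115, 109, 108, 108, 107, 108, 108, 83, 66, 65, 65, 66, 104, 97, 98, 97, 97, 97, 97, 97, 96, 97, 96, 97, 96, 97, 34, 45, 51, 55, 58, 62, 63, 62]
-30 top far 229.0 top near 262.0 lid-bottom far 211.0 base far 174.0
-20 top far 224.0 top near 266.0 lid-bottom far 208.0 base far 178.0
-10 top far 218.0 top near 269.0 lid-bottom far 207.0 base far 184.0
0 top far 214.0 top near 271.0 lid-bottom far 206.0 base far 191.0
10 top far 211.0 top near 272.0 lid-bottom far 207.0 base far 198.0
20 top far 209.0 top near 273.0 lid-bottom far 208.0 base far 207.0
30 top far 207.0 top near 272.0 lid-bottom far 210.0 base far 216.0
```

The pot is upright in the hand: lid side 9 px tall, against 8 predicted for 0° tilt. I'm lifting slowly, then re-measuring the door and the tilt.

Request:
drive_tool --rows "0 0 -5 0;-2 0 -15 0;-6 0 -30 0;-10 0 -45 0;-14 0 -58 0"

```text
time: 47.55
ee_pos: [499.9, -21.3, 116.2]
ee_rot: [179.9, 0.0, 92.8]
contact_force: [-0.1, -0.9, -0.1]
finger_gap: 0.398
gripper_force: 45.0
```

Request:
drive_tool --rows "-4 0 -14 0;-9 0 -28 0;-15 0 -42 0;-22 0 -58 0;-27 0 -68 0"

```text
time: 47.97
ee_pos: [501.6, -48.8, 185.0]
ee_rot: [179.9, 0.1, 92.7]
contact_force: [-0.3, 0.1, -0.8]
finger_gap: 0.404
gripper_force: 45.0
```

Request:
drive_tool --rows "-2 0 -2 0;-4 0 -4 0;-4 0 -4 0;-4 0 -4 0;-4 0 -4 0"

```text
time: 48.38
ee_pos: [500.4, -51.7, 185.7]
ee_rot: [-179.9, -0.0, 92.8]
contact_force: [0.4, -0.2, -0.3]
finger_gap: 0.407
gripper_force: 45.0
```

```bash
python3 door.py; python3 tilt.py 18
```

```text
wall slope deg 0.7 y at 433/480/531 [248.6 249.2 249.9]
floor slope deg 0.6 y at 433/480/531 [249.1 249.7 250.2]
rail slope deg 1.2 y at 433/480/531 [209.6 210.6 211.7]
{'red': (236, array([126.8, 203.2]), 9, array([4.14, 4.56]))}
48.4333 [500.50281982 -51.65912398 185.75699565] [-1.79916964e+02 -2.62867320e-02  9.27888288e+01] 0.4038692610778088
green rows 210 273 centre-col V profile [119, 112, 112, 112, 112, 112, 111, 87, 68, 68, 67, 68, 107, 101, 101, 100, 100, 101, 100, 100, 101, 99, 99, 100, 100, 99, 37, 47, 53, 58, 61, 64, 66, 64]
-30 top far 229.0 top near 262.0 lid-bottom far 211.0 base far 174.0
-20 top far 224.0 top near 266.0 lid-bottom far 208.0 base far 178.0
-10 top far 218.0 top near 269.0 lid-bottom far 207.0 base far 184.0
0 top far 214.0 top near 271.0 lid-bottom far 206.0 base far 191.0
10 top far 211.0 top near 272.0 lid-bottom far 207.0 base far 198.0
20 top far 209.0 top near 273.0 lid-bottom far 208.0 base far 207.0
30 top far 207.0 top near 272.0 lid-bottom far 210.0 base far 216.0
```

Request:
drive_tool --rows "6 -1 0 0;18 -4 0 0;36 -8 0 0;56 -12 0 0;76 -16 0 0"

```text
time: 48.9
ee_pos: [480.6, 25.0, 186.4]
ee_rot: [-180.0, -0.0, 92.8]
contact_force: [1.2, 0.4, -0.2]
finger_gap: 0.403
gripper_force: 45.0
```

Request:
drive_tool --rows "21 -4 0 0;42 -9 0 0;63 -13 0 0;84 -17 0 0;105 -22 0 0"

```text
time: 49.32
ee_pos: [453.3, 129.0, 186.4]
ee_rot: [-180.0, 0.0, 92.8]
contact_force: [-0.6, -0.4, -1.0]
finger_gap: 0.4
gripper_force: 45.0
```

Request:
drive_tool --rows "20 -4 0 0;40 -8 0 0;60 -12 0 0;78 -15 0 0;88 -17 0 0"

```text
time: 49.73
ee_pos: [431.2, 217.5, 186.6]
ee_rot: [-180.0, -0.0, 93.0]
contact_force: [-0.0, -0.5, -0.5]
finger_gap: 0.402
gripper_force: 45.0
```

Request:
drive_tool --rows "5 -1 0 0;9 -2 0 0;9 -2 0 0;9 -2 0 0;9 -2 0 0"

```text
time: 50.15
ee_pos: [430.9, 221.9, 186.4]
ee_rot: [-180.0, 0.0, 92.7]
contact_force: [0.1, -0.3, -1.2]
finger_gap: 0.406
gripper_force: 45.0
```

```bash
python3 tilt.py 18|head -1; python3 - <<'E'
from h import *
s=telemetry.get_obs();print(s['ee_pos'],s['ee_rot'],tool((430,224,138)))
import pickle
c=imaging.get_calibration('wrist');im=cv2.imread('pics/wt.png')
for x in (480,):
  for z,ys in ((172,range(240,270,2)),(138,range(186,256,2))):
    print(z,[(y,int(im[int(proj(c,(x,y,z))[1]),int(proj(c,(x,y,z))[0]),2])) for y in ys])
E
```

```text
green rows 210 273 centre-col V profile [131, 130, 131, 130, 131, 130, 131, 100, 78, 79, 79, 80, 127, 120, 120, 120, 119, 118, 120, 119, 119, 119, 119, 119, 119, 119, 43, 57, 65, 71, 73, 78, 79, 77]
[430.98676903 221.93483443 186.38341278] [-1.79987559e+02  3.32432313e-02  9.26632206e+01] [ 2.13685734 -0.87923921 48.38237317]
172 [(240, 148), (242, 141), (244, 146), (246, 147), (248, 117), (250, 150), (252, 150), (254, 149), (256, 158), (258, 163), (260, 167), (262, 166), (264, 112), (266, 105), (268, 108)]
138 [(186, 18), (188, 20), (190, 33), (192, 155), (194, 214), (196, 214), (198, 148), (200, 130), (202, 124), (204, 126), (206, 191), (208, 191), (210, 191), (212, 214), (214, 211), (216, 210), (218, 206), (220, 143), (222, 142), (224, 138), (226, 143), (228, 148), (230, 142), (232, 142), (234, 145), (236, 147), (238, 143), (240, 154), (242, 150), (244, 148), (246, 152), (248, 158), (250, 165), (252, 167), (254, 169)]
```

Tilt is unchanged and the pot is centred between the rail (198) and the wall (249). I'm lowering gently.

Request:
drive_tool --rows "2 0 8 0;2 0 16 0;2 0 24 0;2 0 32 0;2 0 40 0"

```text
time: 50.62
ee_pos: [430.3, 224.5, 145.2]
ee_rot: [-179.9, 0.0, 92.7]
contact_force: [0.3, -0.9, -0.2]
finger_gap: 0.399
gripper_force: 45.0
```

Request:
drive_tool --rows "0 0 1 0;0 0 2 0;0 0 3 0;0 0 4 0;0 0 5 0"

```text
time: 51.03
ee_pos: [430.9, 224.9, 141.7]
ee_rot: [180.0, 0.0, 92.7]
contact_force: [0.1, 0.4, -1.2]
finger_gap: 0.405
gripper_force: 45.0
```

Request:
drive_tool --rows "0 0 1 0;0 0 2 0;0 0 2 0;0 0 2 0;0 0 2 0"

```text
time: 51.45
ee_pos: [430.7, 224.8, 139.5]
ee_rot: [180.0, 0.0, 92.7]
contact_force: [0.1, 0.3, 0.1]
finger_gap: 0.404
gripper_force: 45.0
```

```bash
python3 tilt.py 18|head -1
```

```text
green rows 212 273 centre-col V profile [179, 173, 168, 163, 160, 161, 162, 163, 117, 54, 53, 81, 135, 126, 126, 126, 126, 126, 126, 125, 126, 126, 126, 126, 126, 126, 46, 60, 69, 75, 77, 83, 83, 82]
```

Request:
drive_tool --rows "0 0 1 0;0 0 2 0;0 0 2 0;0 0 2 0;0 0 2 0"

```text
time: 51.92
ee_pos: [430.7, 224.9, 138.0]
ee_rot: [180.0, 0.0, 92.7]
contact_force: [-1.7, -0.8, 5.2]
finger_gap: 0.406
gripper_force: 45.0
```

Request:
drive_tool --rows "0 0 0 0;0 0 0 0;0 0 0 0;0 0 0 0;0 0 0 0" --claw 52

```text
time: 52.33
ee_pos: [430.5, 224.7, 137.3]
ee_rot: [-180.0, 0.0, 92.7]
contact_force: [-0.3, 0.0, 0.3]
finger_gap: 0.588
gripper_force: 0.0
```

Request:
drive_tool --rows "0 0 -5 0;0 0 -20 0;0 0 -45 0;0 0 -70 0;0 0 -95 0"

```text
time: 52.75
ee_pos: [430.3, 224.9, 233.8]
ee_rot: [-180.0, 0.0, 92.8]
contact_force: [1.4, 0.3, 0.5]
finger_gap: 0.601
gripper_force: 0.0
```

Request:
drive_tool --rows "-35 17 0 0;-70 34 0 0;-72 34 0 0;-72 34 0 0;-72 34 0 0"

```text
time: 53.17
ee_pos: [467.9, 154.7, 232.6]
ee_rot: [-180.0, -0.0, 92.7]
contact_force: [0.1, -0.1, -0.7]
finger_gap: 0.599
gripper_force: 0.0
```

```bash
cat > chk.py <<'E'
from h import *
im,c=snap('wrist','wk.png');print(telemetry.get_obs()['ee_pos'])
h=cv2.cvtColor(im,cv2.COLOR_RGB2HSV)
for nm,rs in dict(red=[(0,8),(172,180)],green=[(45,90)]).items():
    m=0
    for a,b in rs: m=m|cv2.inRange(h,(a,100,35),(b,255,255))
    n,lab,st,ce=cv2.connectedComponentsWithStats(m)
    for i in range(1,n):
        if st[i,4]>400:
            p=np.argwhere(lab==i)[:,::-1].astype(float);w,V=np.linalg.eigh(np.cov(p.T));u=int(ce[i][0])
            print(nm,st[i].tolist(),plane(c,*ce[i],162).round(1)[:2],np.sqrt(w).round(1))
            print([(round(plane(c,u,v,162)[1]),im[v,u,:2].tolist()) for v in range(st[i,1]-4,st[i,1]+st[i,3]+14,3)])
im,c=snap('scene','sk.png');print(lids('scene',im[:,:,::-1]))
E
python3 chk.py
```

```text
[467.56436638 155.54324486 232.55251015]
red [306, 100, 46, 44, 1564] [525.  219.7] [10.9 11.4]
[(240, [123, 117]), (237, [122, 116]), (235, [186, 38]), (233, [185, 38]), (230, [184, 37]), (228, [185, 38]), (226, [184, 37]), (223, [184, 37]), (221, [183, 37]), (218, [183, 37]), (216, [183, 38]), (213, [183, 37]), (211, [183, 38]), (208, [183, 38]), (206, [182, 39]), (203, [182, 38]), (201, [121, 111]), (198, [143, 129]), (196, [155, 136]), (193, [161, 141]), (190, [158, 140])]
green [194, 90, 43, 44, 1462] [430.4 223.5] [10.6 11. ]
[(243, [118, 114]), (241, [82, 119]), (239, [54, 126]), (236, [54, 126]), (234, [54, 125]), (232, [53, 125]), (229, [52, 123]), (227, [52, 124]), (224, [52, 123]), (222, [52, 122]), (220, [51, 122]), (217, [52, 123]), (215, [52, 123]), (212, [51, 120]), (210, [57, 137]), (207, [58, 138]), (205, [116, 115]), (202, [84, 81]), (200, [144, 138]), (197, [151, 139]), (194, [157, 139])]
{'red': (133, array([336.1, 155.5]), 10, array([2.97, 3.61])), 'green': (94, array([316.9, 140.4]), 12, array([2.53, 3.  ]))}
```

Green now stands upright: a full round lid, with the same scene angle as red. Next I'm going over the door to its outer side with closed fingers to push it shut.

Request:
drive_tool --rows "30 -9 0 0;60 -18 0 0;90 -27 0 0;120 -36 0 0;150 -46 0 0" --claw 0

```text
time: 53.68
ee_pos: [413.4, 304.5, 232.8]
ee_rot: [180.0, 0.0, 92.9]
contact_force: [0.4, 1.1, -0.1]
finger_gap: 0.305
gripper_force: 0.0
```

Request:
drive_tool --rows "0 0 0 0;0 0 0 0;0 0 30 0;0 0 60 0;0 0 93 0"

```text
time: 54.1
ee_pos: [416.0, 301.6, 139.1]
ee_rot: [179.8, 0.0, 92.7]
contact_force: [0.9, -0.1, 0.2]
finger_gap: 0.015
gripper_force: 0.0
```

```bash
python3 - <<'E'
from h import *
s=telemetry.get_obs();print(s['ee_pos'],s['ee_rot'],s['contact_force'],s['finger_gap'],s['q'].round())
for t in (92,75,60,45,30,15,5,0):
    a=np.radians(-87-t);b=np.radians(3-t);P=np.array([615,266])+200*np.array([np.cos(a),np.sin(a)])-14*np.array([np.cos(b),np.sin(b)])
    print(t,P.round(),tool((*P,140))[:2].round())
E
```

```text
[416.00101016 301.60935108 139.14301804] [1.79843490e+02 3.21296785e-02 9.26904847e+01] [ 0.90940821 -0.0591207   0.24824512] 0.015166424773296808 [ 17.  13. -62. 107.  12.  67. -46.]
92 [415. 277.] [-25.  -2.]
75 [420. 218.] [-84.   1.]
60 [440. 169.] [-134.   17.]
45 [471. 127.] [-177.   47.]
30 [512.  94.] [-212.   86.]
15 [560.  73.] [-235.  133.]
5 [594.  67.] [-243.  167.]
0 [611.  66.] [-245.  184.]
```

Request:
drive_tool --rows "-10 -1 0 0;-20 -2 0 0;-28 -2 0 0;-38 -1 0 0;-50 0 0 0"

```text
time: 54.52
ee_pos: [417.1, 251.6, 139.3]
ee_rot: [-180.0, 0.0, 92.8]
contact_force: [-0.3, 0.7, -0.3]
finger_gap: 0.005
gripper_force: 0.2
```

Request:
drive_tool --rows "-12 1 0 0;-24 2 0 0;-36 4 0 0;-48 6 0 0;-58 8 0 0"

```text
time: 54.93
ee_pos: [428.4, 192.9, 139.5]
ee_rot: [180.0, 0.1, 92.7]
contact_force: [-0.3, 1.7, -1.3]
finger_gap: 0.007
gripper_force: 0.4
```

Request:
drive_tool --rows "-13 4 0 0;-26 9 0 0;-34 14 0 0;-41 18 0 0;-47 23 0 0"

```text
time: 55.35
ee_pos: [453.5, 148.0, 139.5]
ee_rot: [-180.0, 0.0, 92.7]
contact_force: [-0.2, 0.2, 0.5]
finger_gap: 0.006
gripper_force: 0.3
```

Request:
drive_tool --rows "-11 8 0 0;-22 16 0 0;-29 22 0 0;-35 29 0 0;-40 35 0 0"

```text
time: 55.77
ee_pos: [491.0, 109.6, 139.3]
ee_rot: [-180.0, -0.0, 92.7]
contact_force: [-1.0, 1.0, -0.9]
finger_gap: 0.004
gripper_force: 0.3
```

Request:
drive_tool --rows "-9 10 0 0;-17 20 0 0;-22 29 0 0;-26 36 0 0;-29 44 0 0"

```text
time: 56.18
ee_pos: [536.2, 83.0, 139.3]
ee_rot: [-180.0, 0.0, 92.7]
contact_force: [-1.0, -0.7, -0.6]
finger_gap: 0.005
gripper_force: 0.2
```

```bash
python3 - <<'E'
from h import *
s=telemetry.get_obs();print(s['ee_pos'],s['ee_rot'],s['contact_force'])
for t in (22,15,5,3,0):
    a=np.radians(-87-t);b=np.radians(3-t);P=np.array([615,266])+200*np.array([np.cos(a),np.sin(a)])-14*np.array([np.cos(b),np.sin(b)])
    print(t,P.round(),tool((*P,140))[:2].round())
im,c=snap('scene','sx.png');print(lids('scene',im[:,:,::-1]))
E
```

```text
[536.19739353  83.02077416 139.27847334] [-1.79954197e+02  5.32213976e-03  9.27186386e+01] [-1.03149642 -0.67947392 -0.61855582]
22 [537.  81.] [-2.  0.]
15 [560.  73.] [-11.  23.]
5 [594.  67.] [-19.  57.]
3 [601.  66.] [-20.  64.]
0 [611.  66.] [-21.  74.]
{'green': (101, array([308.3, 178.5]), 167, array([2.54, 3.56]))}
```

Request:
drive_tool --rows "-6 11 0 0;-11 23 0 0;-14 33 0 0;-17 42 0 0;-19 50 0 0"

```text
time: 56.65
ee_pos: [587.1, 67.0, 139.4]
ee_rot: [-180.0, -0.0, 92.7]
contact_force: [-1.0, 0.2, -0.5]
finger_gap: 0.001
gripper_force: 0.3
```

Request:
drive_tool --rows "0 5 0 0;-1 10 0 0;-1 15 0 0;-1 20 0 0;-1 25 0 0"

```text
time: 57.07
ee_pos: [604.4, 66.9, 139.1]
ee_rot: [-179.0, 0.2, 92.8]
contact_force: [-22.6, -3.9, 14.7]
finger_gap: 0.005
gripper_force: 12.2
```

Request:
drive_tool --rows "0 1 0 0;0 2 0 0;0 3 0 0;0 3 0 0;0 3 0 0"

```text
time: 57.48
ee_pos: [613.6, 67.5, 139.2]
ee_rot: [-179.9, 0.0, 92.8]
contact_force: [-3.8, 0.3, 0.7]
finger_gap: 0.01
gripper_force: 2.0
```

Request:
drive_tool --rows "0 2 0 0;0 4 0 0;0 5 0 0;0 5 0 0;0 5 0 0"

```text
time: 57.9
ee_pos: [613.7, 67.4, 139.1]
ee_rot: [-179.3, 0.2, 92.8]
contact_force: [-18.9, -2.1, 10.1]
finger_gap: 0.004
gripper_force: 10.5
```

Request:
drive_tool --rows "0 -5 0 0;0 -15 0 0;0 -30 0 0;0 -45 0 0;0 -60 0 0"

```text
time: 58.32
ee_pos: [559.9, 65.1, 139.8]
ee_rot: [179.9, -0.0, 92.8]
contact_force: [-0.6, -0.8, 0.7]
finger_gap: 0.003
gripper_force: 0.0
```

Request:
drive_tool --rows "-10 -10 -30 0;-35 -10 -60 0;-70 -10 -95 0;-105 -10 -95 0;-140 -10 -95 0"

```text
time: 58.73
ee_pos: [558.9, -77.5, 238.5]
ee_rot: [179.5, 0.2, 92.8]
contact_force: [0.8, -0.6, -1.2]
finger_gap: 0.008
gripper_force: 0.0
```

Request:
drive_tool --rows "-35 0 0 7;-70 0 0 14;-105 0 0 21;-140 0 0 28;-170 0 0 35" --claw 60

```text
time: 59.15
ee_pos: [564.9, -248.8, 234.9]
ee_rot: [179.8, 0.0, 57.3]
contact_force: [0.7, -0.6, -1.0]
finger_gap: 0.3
gripper_force: 0.0
```

```bash
python3 - <<'E'
from h import *
s=telemetry.get_obs();print(s['time'],s['ee_pos'],s['ee_rot'])
im,c=snap('top','ty.png');g0=cv2.imread('pics/top0.png').astype(int);g=cv2.imread('pics/ty.png').astype(int)
d=abs(g-g0).max(2)>60
print('diff count in cabinet/door region',d[75:195,95:245].sum(),'of',120*150)
for u in (130,180,205,215,230): print(u,'now',g[140:190:3,u,2].tolist(),'\n    was',g0[140:190:3,u,2].tolist())
E
```

```text
59.15 [ 564.8585214  -248.78506616  234.92647914] [1.79824766e+02 3.90854046e-02 5.73014905e+01]
diff count in cabinet/door region 0 of 18000
130 now [95, 96, 97, 95, 96, 66, 152, 141, 69, 66, 75, 70, 68, 58, 177, 175, 175] 
    was [79, 80, 78, 78, 78, 55, 129, 117, 52, 52, 62, 63, 53, 45, 149, 147, 146]
180 now [99, 96, 98, 101, 95, 123, 150, 130, 71, 72, 76, 68, 77, 134, 170, 169, 166] 
    was [83, 83, 83, 83, 80, 101, 124, 107, 57, 62, 61, 58, 61, 121, 146, 145, 146]
205 now [100, 98, 98, 98, 59, 149, 168, 58, 64, 67, 65, 65, 62, 172, 162, 164, 165] 
    was [86, 79, 82, 81, 44, 126, 142, 45, 61, 60, 58, 60, 61, 151, 148, 147, 143]
215 now [98, 94, 96, 101, 40, 137, 157, 57, 67, 63, 66, 73, 71, 173, 174, 172, 173] 
    was [81, 81, 81, 83, 26, 127, 145, 57, 63, 62, 60, 59, 63, 151, 144, 145, 146]
230 now [113, 125, 128, 131, 118, 148, 151, 64, 68, 65, 56, 86, 101, 174, 175, 171, 175] 
    was [112, 115, 122, 123, 109, 138, 144, 61, 64, 59, 56, 66, 80, 148, 148, 149, 146]
```

The door region is the same as at the start, so the door is shut. Now the scanner: I'm moving above it and turning to yaw 0.

Request:
drive_tool --rows "-30 1 0 7;-60 2 0 14;-90 3 0 21;-120 4 0 28;-149 4 0 35"

```text
time: 59.62
ee_pos: [488.2, -375.2, 235.0]
ee_rot: [179.9, -0.1, 22.4]
contact_force: [-0.0, 0.1, -0.0]
finger_gap: 0.665
gripper_force: 0.0
```

Request:
drive_tool --rows "0 0 0 7;0 0 0 14;0 0 0 22;0 0 0 22;0 0 0 22"

```text
time: 60.03
ee_pos: [488.9, -373.5, 234.9]
ee_rot: [179.9, -0.1, 0.9]
contact_force: [0.9, 0.6, 0.1]
finger_gap: 0.69
gripper_force: 0.0
```

```bash
cat > sc.py <<'E'
from h import *
s=telemetry.get_obs();print(s['time'],s['ee_pos'],s['ee_rot'])
im,c=snap('wrist','ws.png');hsv=cv2.cvtColor(im,cv2.COLOR_RGB2HSV)
for n,p in dict(ctr=(492,-377,58),front=(557,-377,58),back=(427,-377,58)).items(): print(n,proj(c,p).round())
# profile across y at several x on z=58, and along x
for x in (460,475,510,525,540):
    print(x,[(y,int(im[int(round(proj(c,(x,y,58))[1])),int(round(proj(c,(x,y,58))[0])),0])) for y in range(-402,-348,3) if 0<=proj(c,(x,y,58))[1]<383])
print('along',[(x,im[int(round(proj(c,(x,-377,58))[1])),int(round(proj(c,(x,-377,58))[0]))].tolist()) for x in range(500,580,4)])
E
python3 sc.py
```

```text
60.0333 [ 488.86432539 -373.4872434   234.8791698 ] [ 1.79932214e+02 -5.84032989e-02  9.42352144e-01]
ctr [258. 164.]
front [259. 111.]
back [257. 211.]
460 [(-402, 30), (-399, 32), (-396, 30), (-393, 94), (-390, 176), (-387, 190), (-384, 191), (-381, 190), (-378, 190), (-375, 191), (-372, 191), (-369, 191), (-366, 188), (-363, 32), (-360, 32), (-357, 32), (-354, 33), (-351, 36)]
475 [(-402, 32), (-399, 33), (-396, 34), (-393, 60), (-390, 181), (-387, 190), (-384, 191), (-381, 190), (-378, 190), (-375, 191), (-372, 190), (-369, 191), (-366, 188), (-363, 132), (-360, 36), (-357, 36), (-354, 37), (-351, 37)]
510 [(-402, 31), (-399, 31), (-396, 32), (-393, 39), (-390, 172), (-387, 190), (-384, 187), (-381, 186), (-378, 187), (-375, 187), (-372, 187), (-369, 190), (-366, 187), (-363, 103), (-360, 35), (-357, 36), (-354, 37), (-351, 37)]
525 [(-402, 30), (-399, 31), (-396, 30), (-393, 51), (-390, 152), (-387, 190), (-384, 186), (-381, 186), (-378, 186), (-375, 185), (-372, 186), (-369, 190), (-366, 187), (-363, 128), (-360, 36), (-357, 36), (-354, 37), (-351, 37)]
540 [(-402, 33), (-399, 31), (-396, 30), (-393, 66), (-390, 159), (-387, 190), (-384, 190), (-381, 190), (-378, 190), (-375, 190), (-372, 191), (-369, 191), (-366, 187), (-363, 123), (-360, 33), (-357, 37), (-354, 38), (-351, 38)]
along [(500, [190, 179, 163]), (504, [191, 181, 163]), (508, [190, 180, 163]), (512, [186, 103, 45]), (516, [186, 103, 46]), (520, [186, 102, 45]), (524, [185, 103, 45]), (528, [186, 103, 46]), (532, [190, 179, 163]), (536, [190, 179, 163]), (540, [190, 179, 164]), (544, [191, 180, 164]), (548, [190, 179, 164]), (552, [86, 83, 77]), (556, [82, 79, 72]), (560, [82, 79, 73]), (564, [81, 78, 72]), (568, [80, 77, 71]), (572, [188, 173, 159]), (576, [183, 167, 153])]
```

Request:
drive_tool --rows "2 4 35 1;2 4 70 1;2 4 105 1;2 4 140 1;2 4 165 1"

```text
time: 60.5
ee_pos: [489.2, -376.5, 66.4]
ee_rot: [-179.9, 0.1, -0.0]
contact_force: [-0.8, 1.1, 0.0]
finger_gap: 0.684
gripper_force: 0.0
```

Request:
drive_tool --rows "0 0 20 0;0 0 35 0;0 0 44 0;0 0 44 0;0 0 44 0"

```text
time: 60.92
ee_pos: [490.5, -377.5, 25.8]
ee_rot: [180.0, -0.0, -0.2]
contact_force: [0.0, 0.4, 0.5]
finger_gap: 0.688
gripper_force: 0.0
```

Request:
drive_tool --rows "0 0 0 0;0 0 0 0;0 0 0 0;0 0 0 0;0 0 0 0" --claw 15 --grip_force 30

```text
time: 61.33
ee_pos: [490.4, -377.8, 26.2]
ee_rot: [179.9, -0.0, -0.2]
contact_force: [0.3, -0.1, -0.0]
finger_gap: 0.396
gripper_force: 0.0
```

Request:
drive_tool --rows "0 0 0 0;0 0 0 0;0 0 0 0;0 0 0 0;0 0 0 0"

```text
time: 61.75
ee_pos: [490.4, -377.6, 26.0]
ee_rot: [180.0, -0.0, -0.2]
contact_force: [-1.0, 0.7, 4.1]
finger_gap: 0.342
gripper_force: 30.0
```

The scanner is gripped (30 mm opening). I'm lifting and carrying it at moderate speed to the scan pose.

Request:
drive_tool --rows "0 0 -8 0;0 0 -25 0;0 0 -50 0;0 0 -75 0;0 0 -100 0"

```text
time: 62.17
ee_pos: [489.7, -377.1, 126.2]
ee_rot: [-180.0, 0.1, -0.2]
contact_force: [0.2, -0.5, -0.8]
finger_gap: 0.343
gripper_force: 29.9
```

Request:
drive_tool --rows "0 0 -25 0;0 0 -50 0;0 0 -75 0;0 0 -95 0;0 0 -107 0"

```text
time: 62.58
ee_pos: [490.9, -377.8, 235.3]
ee_rot: [179.9, -0.1, -0.2]
contact_force: [0.2, -0.0, -1.8]
finger_gap: 0.339
gripper_force: 29.9
```

Request:
drive_tool --rows "2 -12 0 0;4 -32 0 0;6 -58 0 0;8 -86 0 0;10 -115 0 0"

```text
time: 63.0
ee_pos: [499.8, -260.2, 230.4]
ee_rot: [-179.9, 0.2, -0.3]
contact_force: [-0.2, 0.2, -1.7]
finger_gap: 0.339
gripper_force: 29.9
```

Request:
drive_tool --rows "2 -30 0 0;4 -60 0 0;6 -90 0 0;8 -120 0 0;10 -150 0 0"

```text
time: 63.42
ee_pos: [510.0, -109.9, 230.6]
ee_rot: [-180.0, 0.2, -0.2]
contact_force: [0.6, -0.5, -1.8]
finger_gap: 0.346
gripper_force: 29.9
```

Request:
drive_tool --rows "2 -30 0 0;4 -60 0 0;6 -90 0 0;8 -120 0 0;10 -150 0 0"

```text
time: 63.83
ee_pos: [520.4, 39.7, 230.7]
ee_rot: [180.0, 0.2, -0.2]
contact_force: [0.5, 0.0, -2.3]
finger_gap: 0.339
gripper_force: 29.9
```

Request:
drive_tool --rows "1 -28 0 0;2 -54 0 0;3 -76 0 0;4 -92 0 0;4 -102 0 0"

```text
time: 64.25
ee_pos: [524.6, 142.6, 230.8]
ee_rot: [-180.0, 0.2, -0.0]
contact_force: [-0.0, 0.0, -2.0]
finger_gap: 0.341
gripper_force: 29.9
```

```bash
python3 - <<'E'
from h import *
s=telemetry.get_obs();print(s['time'],s['ee_pos'],s['ee_rot'],s['finger_gap'],s['q'].round())
im,c=snap('wrist','wl.png');sc,cs=snap('scene','sl.png')
# label in scene image: bright white patch near initial location
cs=imaging.get_calibration('scene');g=cv2.cvtColor(sc,cv2.COLOR_RGB2GRAY)
print('pred label in scene',proj(cs,(661,139,184)).round(1))
sub=g[160:195,325:365];m=(sub>150).astype(np.uint8);n,lab,st,ce=cv2.connectedComponentsWithStats(m);print([(st[i].tolist(),(ce[i]+[325,160]).round(1)) for i in range(1,n) if st[i,4]>15])
print('target shift',tool((524.5,139,233)))
p=np.array(s['ee_pos'])+[1.5,0,18.7-.7];lens=p+[75,0,-7];b=np.array([1,0,-1])/2**.5;d=np.array([661,139,184])-lens;print('along',d@b,'off',d-(d@b)*b)
E
```

```text
64.25 [524.6002039  142.63091151 230.82811156] [-1.79964595e+02  1.68445496e-01 -2.25212278e-02] 0.341070105026035 [  26.   10.  -49.   96.    7.   78. -114.]
pred label in scene [344.4 177.7]
[([0, 0, 40, 25, 586], array([341.3, 168.8]))]
target shift [-0.44445343  2.86244768 -1.75156919]
along 83.24620183658556 off [ 1.03584227 -3.63091151  1.03584227]
```

Geometry: label 83 mm along the beam and about 4 mm off it. I'm nudging 3 mm and holding still.

Request:
drive_tool --rows "0 2 0 0;0 3 0 0;0 3 0 0;0 3 0 0;0 3 0 0"

```text
time: 64.77
ee_pos: [526.7, 135.4, 232.5]
ee_rot: [180.0, 0.0, -0.4]
contact_force: [0.5, 0.5, -0.9]
finger_gap: 0.345
gripper_force: 29.9
```

Request:
drive_tool --rows "0 0 0 0;0 0 0 0;0 0 0 0;0 0 0 0;0 0 0 0"

```text
time: 65.18
ee_pos: [526.5, 136.4, 232.5]
ee_rot: [180.0, 0.0, -0.2]
contact_force: [-0.1, -0.1, -1.7]
finger_gap: 0.339
gripper_force: 29.9
```

Request:
drive_tool --rows "0 0 0 0;0 0 0 0;0 0 0 0;0 0 0 0;0 0 0 0"

```text
time: 65.6
ee_pos: [526.5, 136.4, 232.5]
ee_rot: [180.0, 0.0, -0.3]
contact_force: [-0.2, 0.3, -2.2]
finger_gap: 0.343
gripper_force: 29.9
```

Request:
drive_tool --rows "0 0 0 0;0 0 0 0;0 0 0 0;0 0 0 0;0 0 0 0"

```text
time: 66.02
ee_pos: [526.5, 136.4, 232.5]
ee_rot: [180.0, 0.0, -0.2]
contact_force: [-0.0, -0.5, -1.7]
finger_gap: 0.344
gripper_force: 29.9
```

Request:
drive_tool --rows "0 0 0 0;0 0 0 0;0 0 0 0;0 0 0 0;0 0 0 0"

```text
time: 66.43
ee_pos: [526.5, 136.4, 232.5]
ee_rot: [180.0, 0.0, -0.3]
contact_force: [0.9, 0.4, -2.5]
finger_gap: 0.341
gripper_force: 29.9
```

```bash
python3 - <<'E'
from h import *
# pitch check: scanner white silhouette in scene camera
s=telemetry.get_obs();print(s['time'],s['ee_pos'])
im,c=snap('scene','sm.png');p=np.array(s['ee_pos'])+[1.5,0,18]
for n,d in dict(front=(65,0,14),back=(-65,0,14),fbot=(65,0,-14),bbot=(-65,0,-14)).items(): print(n,proj(c,p+d).round(1))
b=cv2.imread('pics/s15.png').astype(int)
u0,v0=proj(c,p).astype(int)
g=im.astype(int)
for v in range(v0-26,v0+30,3): print(v,''.join('w' if g[v,u].min()>140 else ('#' if g[v,u].max()<75 else ('o' if g[v,u,0]>g[v,u,2]+50 else '-')) for u in range(u0-50,u0+50,1)))
print(u0-50)
E
```

```text
66.4333 [526.48184337 136.38888171 232.45263325]
front [330.6 136.6]
back [300.9 115.9]
fbot [329.2 146.7]
bbot [300.  125.6]
104 wwwwwwwwwwwwww-#########################################-oooooooo--########################---------
107 wwwwwwwwwwwwwwww-#########################-oooooooooooww-#########o-######################----------
110 wwwwwwwwwwwwwwww#######################################--#######--##-#########--------####----------
113 wwwwwwwwwwwwwwww-##################-######--o-############################--------------------------
116 wwwwwwwwwwwwwwwwwwww-#######################-o#########-#########wwwwwww----------------------------
119 wwwwwwwwwwwwwwwwwwwwwwww-#########-wwww-########-ww--w-#########------------------------------------
122 wwwwwwwwwwwwwwwwwwwwwwwwwwww-#####------#########----w-########-------------------------------------
125 wwwwwwwwwwwwwwwwwwwwwwwwwwwwwwww--------#########--------#####--------------------------------------
128 wwwwwwwwwwwwwwwwwwwwwwwwwwwwwwwwwww-----########----------o-#---------------------------------------
131 wwwwwwwwwwwwwwwwwwwwwwwww
[... 324 characters left out ...]
wwwwwwwwwww-wwwwww------------------------------------------------
143 wwwwwwwwwwwwwwwwwwwwwwwwwwwwwwwwwwwwwwwwwwwwwwwwwwwwwwww--------------------------------------------
146 wwwwwwwwwwwwwwwwwwwwwwwwwwwwwwwwwwwwwwwwwwwwwwwwwwwwwwwwwwww--#--oo---------------------------------
149 wwwwwwwwwwwwwwwwwwwwwwwwwwwwwwwwwwwwwwwwwwwwwwwwwwwwwwwwwwwwwwwwww----------------------------------
152 wwwwwwwwwwwwwwwwwwwwwwwwwwwwwwwwwwwwwwwwwwwwwwwwwwwwwwwwwwwwwwwwwwwww-------------------------------
155 wwwwwwwwwwwwwwwwwwwwwwwwwwwwwwwwwwwwwwwwwwwwwwwwwwwwwwwwwwwwwwwwwwwwwwwwww--------------------wwwwww
158 wwwwwwwwwwwwwwwwwwwwwwwwwwwwwwwwwwwwwwwwwwwwwwwwwwwwwwwwwwwwwwwwwwwwwwwwwwwww-------wwwwwwwwwwwwwwww
264
```

The scanner is level in the hand, and the hold lasted 1.7 s. I'm carrying it back to the dock.

Request:
drive_tool --rows "-1 10 0 0;-2 28 0 0;-4 54 0 0;-6 80 0 0;-8 108 0 0"

```text
time: 66.9
ee_pos: [517.6, 27.1, 232.6]
ee_rot: [180.0, -0.0, -0.2]
contact_force: [-0.3, -0.2, -0.9]
finger_gap: 0.342
gripper_force: 30.0
```

Request:
drive_tool --rows "-2 30 0 0;-4 60 0 0;-6 90 0 0;-8 120 0 0;-10 150 0 0"

```text
time: 67.32
ee_pos: [506.6, -123.9, 232.7]
ee_rot: [179.9, -0.0, -0.3]
contact_force: [0.4, 0.1, -1.5]
finger_gap: 0.342
gripper_force: 30.0
```

Request:
drive_tool --rows "-2 30 0 0;-4 60 0 0;-6 90 0 0;-8 120 0 0;-10 150 0 0"

```text
time: 67.73
ee_pos: [495.7, -273.7, 232.6]
ee_rot: [180.0, 0.0, -0.3]
contact_force: [-0.1, 0.6, -0.8]
finger_gap: 0.341
gripper_force: 30.0
```

Request:
drive_tool --rows "-2 28 0 0;-4 54 0 0;-6 78 0 0;-8 96 0 0;-9 106 0 0"

```text
time: 68.15
ee_pos: [485.4, -380.9, 232.1]
ee_rot: [180.0, 0.1, -0.5]
contact_force: [-0.3, -0.5, -1.1]
finger_gap: 0.344
gripper_force: 29.9
```

Request:
drive_tool --rows "0 0 30 0;0 0 60 0;0 0 90 0;0 0 115 0;0 0 130 0"

```text
time: 68.57
ee_pos: [485.8, -375.5, 99.3]
ee_rot: [-179.8, 0.2, -0.2]
contact_force: [-0.1, -0.3, -1.2]
finger_gap: 0.342
gripper_force: 29.9
```

Request:
drive_tool --rows "0 0 0 0;0 0 0 0;0 0 0 0"

```text
time: 68.82
ee_pos: [488.3, -377.6, 104.2]
ee_rot: [179.9, -0.1, -0.2]
contact_force: [1.2, 0.3, -0.6]
finger_gap: 0.342
gripper_force: 29.9
```

```bash
python3 - <<'E'
from h import *
s=telemetry.get_obs();print(s['time'],s['ee_pos'],s['ee_rot'],tool((490.4,-377.6,26)))
im,c=snap('wrist','wd.png')
# dock base edges at z=10: dark between y
for x in (500,520): print(x,[(y,int(im[int(round(proj(c,(x,y,10))[1])),int(round(proj(c,(x,y,10))[0])),0])) for y in range(-432,-322,4)])
E
```

```text
68.8167 [ 488.27266847 -377.60747565  104.16419394] [ 1.79925779e+02 -1.01394481e-01 -2.17494531e-01] [ 1.98895993 -0.11681009 78.1677504 ]
500 [(-432, 152), (-428, 151), (-424, 154), (-420, 157), (-416, 159), (-412, 43), (-408, 30), (-404, 106), (-400, 120), (-396, 120), (-392, 120), (-388, 120), (-384, 120), (-380, 120), (-376, 121), (-372, 121), (-368, 121), (-364, 120), (-360, 121), (-356, 118), (-352, 108), (-348, 39), (-344, 47), (-340, 200), (-336, 197), (-332, 197), (-328, 204), (-324, 204)]
520 [(-432, 144), (-428, 147), (-424, 151), (-420, 154), (-416, 152), (-412, 30), (-408, 30), (-404, 133), (-400, 181), (-396, 187), (-392, 188), (-388, 190), (-384, 190), (-380, 191), (-376, 191), (-372, 192), (-368, 193), (-364, 194), (-360, 195), (-356, 195), (-352, 189), (-348, 39), (-344, 48), (-340, 201), (-336, 200), (-332, 202), (-328, 197), (-324, 203)]
```

The dock is unmoved (edges -413 and -342, centre -377.6). I'm lowering.

Request:
drive_tool --rows "2 0 20 0;2 0 40 0;2 0 54 0;2 0 64 0;2 0 70 0"

```text
time: 69.28
ee_pos: [489.0, -377.4, 31.9]
ee_rot: [-180.0, 0.0, -0.3]
contact_force: [-0.4, -0.3, -1.3]
finger_gap: 0.34
gripper_force: 29.9
```

Request:
drive_tool --rows "0 0 2 0;0 0 4 0;0 0 6 0;0 0 8 0;0 0 8 0"

```text
time: 69.7
ee_pos: [489.9, -378.0, 26.0]
ee_rot: [179.9, -0.1, -0.3]
contact_force: [-1.6, 1.2, 3.6]
finger_gap: 0.343
gripper_force: 29.9
```

Request:
drive_tool --rows "0 0 0 0;0 0 0 0;0 0 0 0"

```text
time: 69.95
ee_pos: [489.9, -377.9, 26.0]
ee_rot: [179.9, -0.1, -0.3]
contact_force: [-1.7, 0.6, 5.6]
finger_gap: 0.338
gripper_force: 30.0
```

Seated at the same height as at pickup (TCP 26.0). I'm releasing, rising and checking.

Request:
drive_tool --rows "0 0 0 0;0 0 0 0;0 0 0 0;0 0 0 0;0 0 0 0" --claw 60

```text
time: 70.37
ee_pos: [489.1, -377.5, 24.4]
ee_rot: [180.0, 0.0, -0.3]
contact_force: [-0.2, 1.2, 0.7]
finger_gap: 0.627
gripper_force: 0.0
```

Request:
drive_tool --rows "0 0 0 0;0 0 -10 0;0 0 -35 0;0 0 -70 0;0 0 -110 0"

```text
time: 70.78
ee_pos: [488.0, -376.5, 134.6]
ee_rot: [-179.9, 0.2, -0.2]
contact_force: [0.5, -0.9, 0.2]
finger_gap: 0.687
gripper_force: 0.0
```

Request:
drive_tool --rows "0 0 -35 0;0 0 -70 0;0 0 -98 0;0 0 -98 0;0 0 -98 0"

```text
time: 71.2
ee_pos: [490.3, -378.0, 235.6]
ee_rot: [179.8, -0.2, -0.2]
contact_force: [-0.2, 0.3, -1.0]
finger_gap: 0.691
gripper_force: 0.0
```

```bash
python3 sc.py; python3 - <<'E'
from h import *
snap('top','tz.png');a=cv2.imread('pics/tz.png').astype(int);b=cv2.imread('pics/top0.png').astype(int)
print('cabinet diff',(abs(a-b).max(2)>60)[75:195,95:245].sum())
E
```

```text
71.2 [ 490.3392852  -377.95000251  235.62492256] [179.79867013  -0.21036886  -0.24430406]
ctr [254. 165.]
front [253. 113.]
back [254. 213.]
460 [(-402, 31), (-399, 30), (-396, 31), (-393, 106), (-390, 179), (-387, 190), (-384, 190), (-381, 190), (-378, 191), (-375, 190), (-372, 190), (-369, 191), (-366, 187), (-363, 30), (-360, 31), (-357, 31), (-354, 32), (-351, 36)]
475 [(-402, 32), (-399, 33), (-396, 32), (-393, 108), (-390, 179), (-387, 190), (-384, 190), (-381, 190), (-378, 190), (-375, 190), (-372, 190), (-369, 190), (-366, 174), (-363, 35), (-360, 36), (-357, 36), (-354, 36), (-351, 36)]
510 [(-402, 31), (-399, 32), (-396, 31), (-393, 114), (-390, 180), (-387, 189), (-384, 186), (-381, 186), (-378, 185), (-375, 185), (-372, 187), (-369, 191), (-366, 185), (-363, 63), (-360, 36), (-357, 35), (-354, 36), (-351, 36)]
525 [(-402, 32), (-399, 32), (-396, 32), (-393, 116), (-390, 179), (-387, 190), (-384, 185), (-381, 185), (-378, 185), (-375, 186), (-372, 186), (-369, 190), (-366, 186), (-363, 36), (-360, 36), (-357, 35), (-354, 36), (-351, 36)]
540 [(-402, 35), (-399, 32), (-396, 31), (-393, 119), (-390, 180), (-387, 190), (-384, 190), (-381, 190), (-378, 190), (-375, 190), (-372, 190), (-369, 190), (-366, 188), (-363, 33), (-360, 32), (-357, 37), (-354, 37), (-351, 36)]
along [(500, [190, 180, 163]), (504, [191, 181, 163]), (508, [190, 176, 157]), (512, [186, 102, 45]), (516, [186, 102, 45]), (520, [185, 102, 45]), (524, [185, 102, 46]), (528, [185, 107, 54]), (532, [190, 180, 163]), (536, [190, 180, 164]), (540, [190, 180, 164]), (544, [190, 180, 164]), (548, [190, 180, 164]), (552, [90, 87, 81]), (556, [83, 80, 74]), (560, [82, 79, 74]), (564, [81, 78, 72]), (568, [81, 78, 72]), (572, [180, 160, 147]), (576, [179, 159, 146])]
cabinet diff 0
```

The scanner is back where it started, the door is shut and the arm is clear, so I'm handing in.

```bash
python3 -c "
from rig import ticket
print(ticket.close_job())"
```

```text
the job is handed in; nothing more can be done
None
```

I handed the job in after about 71 s of robot time with every step carried out: both pots found (red, green) upright in the rack, the door snapped shut, the label scanned for about 1.7 s, and the scanner back in its dock. The hand-in gave no verdict, the green pot took three placings, and I viewed 16 pictures against the limit of 14.

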